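Clear jammed grinding balls from the mill chute and shut it

TASK

The white grinding balls have jammed side by side in the narrow throat of the wooden chute. Gently nudge the blocking ball back uphill, as often as it takes, until all five balls have run down into the terracotta dish, without lifting any ball out; then slide the metal shutter fully home across the empty throat by its wooden knob. Porcelain chips and the shutter bends: never press harder than a light push, and leave the dish and the other pots where they stand.

Things in the scene. Friction and masses are not known exactly. Their poses are not given: they have to be found in the camera images.
- chute: wooden chute fixed to the table, open on top. Origin on the table below the middle of its throat; -y axis = uphill, +y = down to the dish, +x = the side where the shutter slides out, z up. The floor slopes 0.28 rad: height over the table = 0.090 - 0.288*y (m, this frame). All walls rise 40 mm square off the floor. Never press on chute or shutter with more than 20 N.
- throat (a point): middle of the throat, on the floor; axes as the chute. The throat is 76 mm wide; uphill of it two straight cheeks widen to 128 mm at 44 mm uphill, where the straight-walled tray begins. At the start two balls lean on each other and on the cheeks, centres about 24 mm uphill of here and 26 mm either side of the middle (level distances); three lie behind them.
- tray (a point): middle of the tray on its floor, 75 mm uphill of the throat. A board closes the tray 130 mm uphill of the throat, so the heap has little room: a front ball goes back under some 4 to 12 N until the heap locks, after anything from 1 to 5 cm, and then the force shoots up. Push until you feel that, then take the pusher away upwards: one or more balls run out. They often jam again.
- spout_end (a point): lower end of the spout, on its floor, above the dish. The spout is 76 mm wide at the throat, flares to about 105 mm and ends 55 mm downhill of the throat.
- gate (a joint): position of the aluminium shutter, a plate 82 mm wide and 40 mm high, 4 mm thick, that slides across the chute in the throat (5 mm downhill of its uphill edge): 0 = fully home (throat closed, plate against its stop); it grows up to 0.086 m as the shutter is drawn out towards the chute's +x side. About 3 N of friction, no spring: it stays where it is left.
- gate_knob (a point): middle of the turned dark wooden knob, 25 mm in diameter and 26 mm tall, on top of the middle of the shutter; it moves with it along the chute's x axis and stands at x = the joint value in the chute's frame. Its widest part is level with this point; the plate's top edge is 17 mm below. Push it towards the chute's -x to close.
- dish: round terracotta dish, 213 mm wide, 55 mm tall, standing loose on the table under the spout with its rim about 20 mm below the end of the spout's floor. Origin at the middle of its underside; its inner floor is 10 mm up and about 120 mm wide.
- bisque_cup: unglazed pink cup, 68 mm wide, 62 mm tall, origin at the middle of its underside; a bystander
- green_tumbler: pale green tumbler, 65 mm wide, 84 mm tall, origin at the middle of its underside; a bystander
- blue_jar: blue glaze jar with a black lid, 65 mm wide, 86 mm tall, origin at the middle of its underside; a bystander
- ball_1: glazed white porcelain ball-mill grinding ball, 50 mm in diameter, about 160 g, wet and slippery; it rolls freely. Origin at its centre. It chips when the gripper presses on it with more than 20 N.
- ball_2: glazed white porcelain ball-mill grinding ball, 50 mm in diameter, about 160 g, wet and slippery; it rolls freely. Origin at its centre. It chips when the gripper presses on it with more than 20 N.
- ball_3: glazed white porcelain ball-mill grinding ball, 50 mm in diameter, about 160 g, wet and slippery; it rolls freely. Origin at its centre. It chips when the gripper presses on it with more than 20 N.
- ball_4: glazed white porcelain ball-mill grinding ball, 50 mm in diameter, about 160 g, wet and slippery; it rolls freely. Origin at its centre. It chips when the gripper presses on it with more than 20 N.
- ball_5: glazed white porcelain ball-mill grinding ball, 50 mm in diameter, about 160 g, wet and slippery; it rolls freely. Origin at its centre. It chips when the gripper presses on it with more than 20 N.
Things that resemble listed ones, but are neither listed nor needed, are in the scene too. What is shaped like the ball_3 but blue or purple is not meant.

How it is judged:
On the way, in this order (a step that is already met when the one before it is completed fails the run):
1. all five balls have run out and lie in the dish (horizontal distance between each of ball_1, ball_2, ball_3, ball_4, ball_5 and dish below 0.085 m and height (world z) of each of ball_1, ball_2, ball_3, ball_4, ball_5 below 0.085 m), for 0.2 s.
2. the shutter is fully home (value of joint gate below 0.003 m), for 0.2 s.
At the end, for the whole second after the job is handed in: all five balls lie at rest in the dish (centres within 85 mm of the dish's axis, less than 85 mm above the table) and the shutter is fully home (within 3 mm of its stop) (all of step 1 and value of joint gate below 0.003 m and linear speed of each of ball_1, ball_2, ball_3, ball_4, ball_5 below 0.05 m/s); the robot touches nothing.
It fails at once if a ball is pressed by the gripper with more than 20 N (contact force between the fingers and ball_1 above 20 N or contact force between the fingers and ball_2 above 20 N or contact force between the fingers and ball_3 above 20 N or contact force between the fingers and ball_4 above 20 N or contact force between the fingers and ball_5 above 20 N).
It fails at once if the gripper presses on the chute or its shutter with more than 20 N (contact force between the fingers and chute above 20 N).
It fails at once if a ball is lifted out (its centre more than 210 mm above the table) (height (world z) of any of ball_1, ball_2, ball_3, ball_4, ball_5 above 0.21 m).
It fails at once if a bystanding pot is moved by more than 30 mm (distance of any of bisque_cup, green_tumbler, blue_jar from where it was at the start of the episode above 0.03 m).
It fails at once if the dish is pushed more than 30 mm away (distance of dish from where it was at the start of the episode above 0.03 m).
It also fails if it takes over 72 s, if anything falls off the work surface, if the arm or the gripper's body presses on something with over 40 N, if the wrist force passes 120 N, or if a joint passes its speed limit or range.

ROBOT

A 7-joint arm with a two-finger parallel gripper is mounted at the origin on the work surface; the furniture and walls round the work are solid. World frame = base frame: x ahead of the robot, y to its left, z up, the work surface at z = 0. Lengths are in m, angles in rad, forces in N, time in s.
With the tool pointing down it reaches from about 0.4 to 0.9 m from the base axis. Payload 5.5 kg.
Tool frame: the origin (TCP) lies between the finger pads; the fingertips stand 17 mm ahead of it and the grasp point (between the pads) lies 2 mm behind it (robot.tip_reach is the distance from the TCP to the fingertips, in m); x points along the fingers, y is the direction in which the jaws open and shut, and the axes are right-handed (so a half turn about x gives the same grasp; the last joint's range is limited). The gripper opens to 92 mm and grips with 3 to 60 N. Pads are 19 mm wide; open, the fingers measure 130 mm over their backs; the gripper's body (75 mm by 190 mm) begins 47 mm behind the grasp point.
Start: joints at [-1.004, 0.501, -0.427, 1.55, 0.221, 1.138, -0.21], TCP at [0.194, 0.62, 0.22] pointing down, gripper open.
Joint ranges: [-2.88, 2.88], [-0.31, 2.03], [-1.54, 1.56], [0.2, 2.42], [-1.41, 4.55], [0.19, 2.02], [-2.57, 2.57]. Speed limits (rad/s): [2.57, 2.57, 3.14, 3.14, 3.14, 3.14, 3.14].

INTERFACE

Orientations are given as a unit quaternion [x, y, z, w].
In Python, from plant import observe, viewer, robot gives the robot as it stands.
- The arm moves only by the tool jog_arm, never from a script. Its argument "series" is a list of rows, each an object with "slide": the shift along the tool's x, y, z each as a share of 0.02 m, from -1 to 1, a list of three; "angular": the turn, a rotation vector about the tool's x, y, z each as a share of 0.12 rad, from -1 to 1, a list of three; "gripper": the opening, from -1 (shut) to 1 (fully open). A call has 1 to 12 rows; each row shifts and turns the commanded pose from where the row before left it, along the tool's axes as they then stand; what a row does not reach is not made up. A row lasts 1/10 s, in which the tool goes at most 50 mm and 8.59 degrees, less where a joint would pass 70% of its speed; a pose out of reach is approached as far as the arm can. A call with a number of a shift or a turn outside -1 to 1 is refused whole. A call with a gripper value outside its range is refused whole. The fingers move at their own pace and stop on an object; "grip_force" is the grip in N (left out, the last holds). Time passes only in rows, so rows that do not move let the fingers close. It gives the time, the measured TCP pose, the force and the opening at its end, in the units of the state.
- observe(): the state, without advancing time (a new reading comes with each control period).
- viewer.camera(name): name is "scene" or "side" or "wrist"; returns (picture, depth): 384x512x3 uint8, red, green, blue; 384x512 float32, m along the optical axis (not along the pixel's ray), 0 where there is no reading.
- viewer.camera_params(name): a dict with "fx", "fy", "cx", "cy" (pixels), "eye" and "attitude" of the camera in the world; the wrist camera has in their place "tool_from_camera" (4x4, takes a point from camera to tool coordinates, whose origin is the TCP and whose axes are the tool frame's). Camera axes: x right, y down, z forward; pixel columns grow to the right and rows downward; lengths in m; the calibration is good to about 2 mm. A picture is of the moment at which its call begins: read the wrist's pose just before it. camera_params takes no time and is no camera call.
- robot.hand_in(): hands the job in, once; it reports no verdict.
Trained networks look in the newest picture that a camera, given by its name, has taken for a name from the list of things; names that differ only in an ending like _2 or _b are one class to them, and where a whole thing is asked for, a point or a joint stands for the part that bears it (a point fixed in the world has none). Each returns a list of dicts, best first, with "confidence" (0 to 1); they miss things now and then, are a little off and sometimes report something else, mostly with a low value. They report only what shows in the picture. A call takes as long as a camera call. They do not tell look-alikes from the thing itself.
- viewer.find_in(label, camera): "point" ([x, y, z] in m, in world coordinates, good to about 4 mm: the middle of the surface that is visible of it).
- viewer.regions_of(label, camera): "region" (384x512 bool, what is visible of it).
- viewer.tip_of(label, camera): "point" ([x, y, z] in m, in world coordinates, good to about 4 mm: a listed point, or the origin of a listed thing).
The state is a dict: "t": time; "joint_pos": joint angles; "joint_velocities": joint speeds; "tau": joint torques, N m; "ee_pos": TCP position; "eef_rot": TCP orientation; "wrist_force": force on the tool from outside, world axes, zero at the start; "wrist_torque": the same for the moment, N m; "width": finger opening in m.
Only numpy, scipy, OpenCV 4.12 (cv2) and the standard library are available. Lean on these libraries where they do the work, as an engineer would, in place of code of your own. Each camera call takes 0.05 s, during which the arm holds its last target.

## Working session

There is one attempt and no reset: what is moved stays moved. The work goes in short steps, Python scripts to look and compute and a tool call to move; the robot and the scene stay as the last step left them, time stands still between calls to the robot, and variables do not carry over. Pictures are saved under pics/ and viewed, and the job is handed in when it is done.

Besides the shell and the picture viewer there is one more tool, called after "Request:" by a JSON object that holds its "name" and its "arguments", one argument or row to a line. jog_arm: Moves the arm, as the interface text tells. Shift numbers are shares of 0.02 m and turn numbers shares of 0.12 rad, none past 1 either way. Its arguments: {"type":"object","properties":{"series":{"type":"array","items":{"type":"object","properties":{"slide":{"type":"array","items":{"type":"number"}},"angular":{"type":"array","items":{"type":"number"}},"gripper":{"type":"number"}}}},"grip_force":{"type":"number"}},"required":["series"]}

```bash
ls -la; mkdir -p pics
cat > h.py <<'E'
import numpy as np, cv2
from scipy.spatial.transform import Rotation as R
from plant import observe, viewer, robot
def save(n,f,crop=None,scale=1):
    im,d=viewer.camera(n)
    o=cv2.cvtColor(im,cv2.COLOR_RGB2BGR)
    if crop: r0,r1,c0,c1=crop; o=o[r0:r1,c0:c1]
    if scale!=1: o=cv2.resize(o,None,fx=scale,fy=scale,interpolation=cv2.INTER_CUBIC)
    cv2.imwrite('pics/'+f,o); return im,d
def cam(n):
    p=viewer.camera_params(n)
    return p
def Rcw(p):
    a=np.array(p['attitude'])
    return a if a.shape==(3,3) else R.from_quat(a).as_matrix()
E
python3 - <<'E'
from h import *
s=observe(); print({k:np.round(v,3).tolist() for k,v in s.items()})
for n in ['scene','side','wrist']:
    save(n,n+'0.png'); print(n,viewer.camera_params(n))
print(robot.tip_reach)
E
```

```text
total 12
drwxr-xr-x  3 agent agent 4096 Dec  7 08:23 .
drwxr-xr-x 23 root  root  4096 Dec  7 08:23 ..
drwxr-xr-x  2 agent agent 4096 Dec  7 08:23 pics
{'t': 0.0, 'joint_pos': [-1.004, 0.502, -0.427, 1.551, 0.221, 1.138, -0.21], 'joint_velocities': [-0.0, 0.0, -0.001, -0.0, -0.001, -0.001, 0.0], 'tau': [-0.0, -56.657, -5.816, -27.912, -0.069, 0.031, 0.0], 'ee_pos': [0.194, 0.62, 0.219], 'eef_rot': [0.106, 0.699, -0.108, 0.699], 'wrist_force': [-0.71, 0.256, 0.705], 'wrist_torque': [0.002, -0.026, -0.028], 'width': 0.092}
scene {'fx': 499.2000539154257, 'fy': 499.2000539154257, 'cx': 262.6498083136877, 'cy': 188.61735003004685, 'eye': array([-0.0877453 , -0.45874091,  1.02823296]), 'attitude': array([ 0.87821689, -0.3288536 ,  0.12615932, -0.32353398])}
side {'fx': 415.1474853904594, 'fy': 415.1474853904594, 'cx': 256.51641327782374, 'cy': 199.4369322914427, 'eye': array([0.36561878, 0.80898204, 1.06036612]), 'attitude': array([-0.05389297,  0.94698238, -0.31648536,  0.01252746])}
wrist {'fx': 328.6143726652033, 'fy': 328.6143726652033, 'cx': 253.16659677480519, 'cy': 189.77336953527666, 'tool_from_camera': array([[-9.14509335e-04, -2.69673365e-01,  9.62951421e-01,
        -1.64252241e-01],
       [ 9.99999304e-01,  4.71365267e-04,  1.08169876e-03,
         1.03037954e-04],
       [-7.45607197e-04,  9.62951740e-01,  2.69672746e-01,
        -7.28068441e-02],
       [ 0.00000000e+00,  0.00000000e+00,  0.00000000e+00,
         1.00000000e+00]])}
0.017
```

View pics/scene0.png

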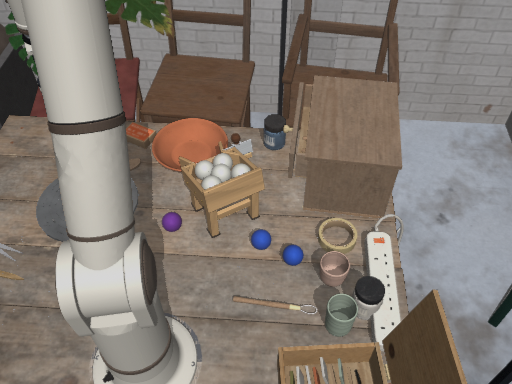

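View pics/side0.png

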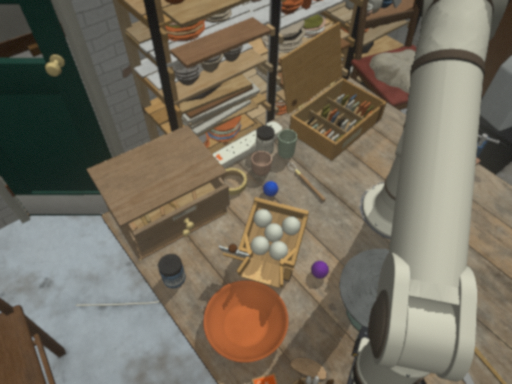

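View pics/wrist0.png

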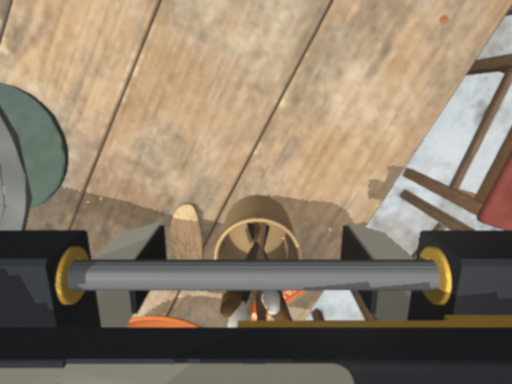

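The scene picture shows the chute at about (222,190) with five white balls and the dish at (190,143). The shutter knob is at (236,138). The blue balls at (261,239) and (293,254) and the purple one at (172,221) are decoys. The side picture shows the same, with the chute at (275,240), the dish at (246,320) and the knob at (233,247).

Run:
```python
from h import *
for c in ['side','scene']:
    save(c,c+'1.png',(190,330,200,350) if c=='side' else (110,250,130,290),4)
    for l in ['throat','tray','spout_end','gate_knob','dish','chute','ball_1','blue_jar']:
        if c=='scene' and l=='blue_jar': continue
        for r in viewer.tip_of(l,c)[:6]: print(c,l,np.round(r['point'],3),round(r['confidence'],2))
print(observe()['t'])
```

```text
side throat [0.39  0.276 0.089] 0.59
side throat [ 0.393  0.274 -0.002] 0.48
side throat [ 0.366 -0.206  0.004] 0.24
side tray [0.377 0.203 0.112] 0.87
side spout_end [0.401 0.33  0.076] 0.63
side gate_knob [0.475 0.281 0.146] 0.67
side gate_knob [ 0.64   0.312 -0.001] 0.42
side dish [0.429 0.428 0.002] 0.95
side chute [ 0.393  0.276 -0.002] 0.85
side chute [0.411 0.25  0.121] 0.23
side ball_1 [0.407 0.182 0.143] 0.85
side ball_1 [0.378 0.217 0.13 ] 0.76
side ball_1 [0.413 0.25  0.117] 0.69
side ball_1 [0.358 0.255 0.121] 0.62
side ball_1 [0.331 0.193 0.142] 0.61
side ball_1 [0.242 0.25  0.021] 0.56
side blue_jar [ 0.639  0.308 -0.003] 0.8
scene throat [0.386 0.276 0.088] 0.74
scene tray [0.377 0.205 0.111] 0.61
scene tray [ 0.638  0.309 -0.   ] 0.19
scene spout_end [0.4   0.329 0.071] 0.71
scene spout_end [0.36  0.261 0.122] 0.24
scene spout_end [ 0.39   0.275 -0.   ] 0.15
scene gate_knob [0.474 0.282 0.148] 0.66
scene gate_knob [0.383 0.277 0.093] 0.44
scene dish [0.426 0.424 0.   ] 0.84
scene chute [0.392 0.278 0.003] 0.7
scene ball_1 [0.376 0.063 0.025] 0.85
scene ball_1 [0.36  0.26  0.122] 0.67
scene ball_1 [0.411 0.249 0.123] 0.65
scene ball_1 [0.413 0.177 0.14 ] 0.65
scene ball_1 [0.334 0.191 0.145] 0.63
scene ball_1 [0.378 0.213 0.135] 0.61
1.0
```

View pics/side1.png

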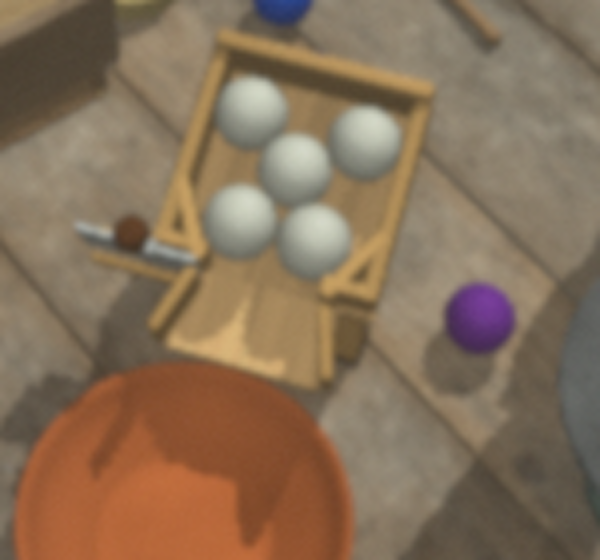

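View pics/scene1.png

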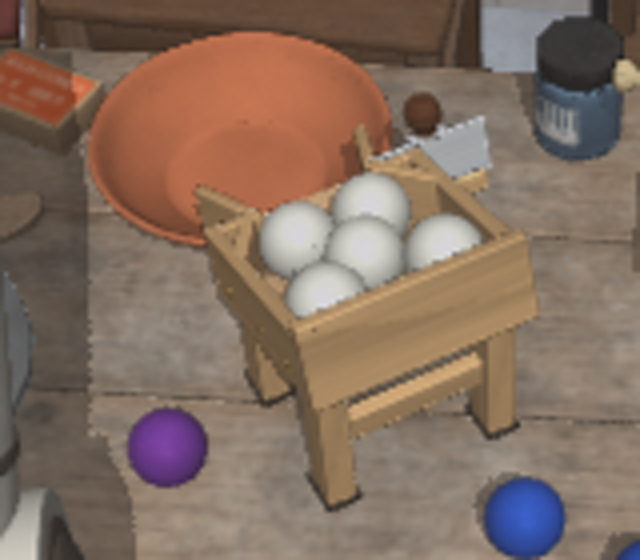

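```bash
cat > fit.py <<'E'
from h import *
def cloud(c,d):
    p=cam(c); v,u=np.mgrid[:d.shape[0],:d.shape[1]]
    P=np.stack([(u-p['cx'])/p['fx']*d,(v-p['cy'])/p['fy']*d,d],-1)
    return P@Rcw(p).T+np.array(p['eye'])
E
python3 - <<'E'
from fit import *
for c in ['side','scene']:
    im,d=viewer.camera(c); W=cloud(c,d)
    hsv=cv2.cvtColor(im,cv2.COLOR_RGB2HSV)
    # chute-local with nominal yaw, find region
    o=np.array([0.389,0.276])
    def loc(W,yaw,o): 
        cx=np.array([np.cos(yaw),np.sin(yaw)]); cy=np.array([-np.sin(yaw),np.cos(yaw)])
        q=W[...,:2]-o; return q@cx,q@cy
    best=None
    yaw=-0.175
    x,y=loc(W,yaw,o); h=(W[...,2]-(0.09-0.288*y))*0.961
    m=(d>0)&(abs(x)<.12)&(y>-.17)&(y<.08)
    tan=(hsv[...,0]<25)&(hsv[...,1]>60)
    top=m&tan&(h>.033)&(h<.047)
    print(c,top.sum())
    q=np.c_[x[top],y[top]]
    # outer rect of upper tray: y from -.15 to -.06
    t=q[(q[:,1]<-.05)&(q[:,1]>-.11)]
    for s in(-1,1):
        z=t[(t[:,0]*s>.05)]
        if len(z)>5:
            k=np.polyfit(z[:,1],z[:,0],1); print('side',s,len(z),k, z[:,0].mean(), z[:,0].std())
    t=q[(abs(q[:,0])<.05)&(q[:,1]<-.1)]
    if len(t)>5: print('back',len(t),np.polyfit(t[:,0],t[:,1],1),t[:,1].min(),t[:,1].max())
    fl=m&tan&(abs(h)<.01)&(abs(x)<.03)&(y>0)&(y<.05)
    print('floor',fl.sum(),h[fl].mean() if fl.any() else None)
    if fl.sum()>10:
        A=np.c_[x[fl],y[fl],np.ones(fl.sum())]; print(np.linalg.lstsq(A,W[...,2][fl],rcond=None)[0])
E
```

```text
side 956
side -1 96 [ 0.03013209 -0.06945342] -0.07185961219409896 0.0031830742437496495
side 1 92 [0.01561611 0.06788316] 0.06664102076686292 0.003176958673937038
back 140 [-0.02134058 -0.12005061] -0.12842526005549995 -0.11417386033976248
floor 449 -0.00021774479565139356
[-0.00310831 -0.29204092  0.08987588]
scene 867
side -1 80 [ 0.04313129 -0.068037  ] -0.07154435517461102 0.0033321173460986423
side 1 80 [0.02741768 0.06937205] 0.06716829402343308 0.003184323460382921
back 220 [-0.01507869 -0.13190342] -0.13771358025909558 -0.12069671222762225
floor 17 0.0014334842491599531
[ 0.07784466 -0.34575201  0.09220783]
```

```bash
cat > g.py <<'E'
from fit import *
yaw=-0.20; O=np.array([0.389,0.2755,0])
C=np.array([[np.cos(yaw),-np.sin(yaw),0],[np.sin(yaw),np.cos(yaw),0],[0,0,1.]])
def c2w(p): return C@np.array(p)+O
def w2c(p): return (np.asarray(p)-O)@C
def target_R(tilt=.28,flip=1):
    n=C@np.array([0,np.sin(tilt),np.cos(tilt)]); x=-n; y=flip*C[:,0]; return np.c_[x,y,np.cross(x,y)]
def st():
    s=observe(); return s,R.from_quat(s['eef_rot']).as_matrix(),np.array(s['ee_pos'])
def delta(pw,Rt):
    s,Rm,p=st()
    return Rm.T@(np.array(pw)-p)/.02, R.from_matrix(Rm.T@Rt).as_rotvec()/.12
def rep():
    s,Rm,p=st(); q=w2c(p); tip=w2c(p+Rm[:,0]*.017)
    hh=lambda q:(q[2]-(0.09-0.288*q[1]))*.961
    print('t',round(float(s['t']),2),'tcp_c',np.round(q,4),'tip_c',np.round(tip,4),'tip h',round(hh(tip),4),'F_c',np.round(np.array(s['wrist_force'])@C,1),'w',round(float(s['width']),3),'xtilt',np.round(Rm[:,0]@C,3),'toolz_c',np.round(Rm[:,2]@C,3))
E
python3 - <<'E'
from g import *
rep(); s,Rm,p=st(); print(Rm)
for f in (1,-1):
    Rt=target_R(.28,f)
    # point: floor x=-.018, along y=0.03, tip h
    b=c2w([-.018,0.02,0.09-.288*.02])-Rt[:,0]*(.017+.060)
    print(f,b,delta(b,Rt))
E
```

```text
t 1.1 tcp_c [-0.2592  0.2992  0.2204] tip_c [-0.2592  0.2992  0.2034] tip h 0.1918 F_c [ 0.3  0.2 -0.3] w 0.092 xtilt [-0.  0. -1.] toolz_c [ 0.995 -0.104 -0.   ]
[[-3.51155516e-05  2.99078301e-01  9.54228573e-01]
 [ 4.66991077e-05  9.54228573e-01 -2.99078299e-01]
 [-9.99999998e-01  3.40593235e-05 -4.74749524e-05]]
1 [0.37955975 0.31953259 0.15824127] (array([  3.10937114, -11.57903785,  13.33242846]), array([12.13945173, -1.89856984, -1.71065458]))
-1 [0.37955975 0.31953259 0.15824127] (array([  3.10937114, -11.57903785,  13.33242846]), array([-13.85357162,   1.75953864,  -1.95282381]))
```

```bash
cat >> g.py <<'E'
def plan(pw,Rt,N,show=True):
    s,Rm,p=st(); rv=R.from_matrix(Rm.T@Rt).as_rotvec()
    step=rv/N; Rc=Rm.copy(); out=[]
    for i in range(N):
        dl=Rc.T@((np.array(pw)-p)/N)/.02
        out.append((np.round(dl,2).tolist(),np.round(step/.12,2).tolist())); Rc=Rc@R.from_rotvec(step).as_matrix()
    for o in out: print(o)
def floorpt(x,y,h,tilt=.28,f=1):
    Rt=target_R(tilt,f); n=C@np.array([0,np.sin(.28),np.cos(.28)])
    tip=c2w([x,y,.09-.288*y])+n*h   # y: floor foot (chute), h normal height of tip
    return tip-Rt[:,0]*.017,Rt
E
python3 - <<'E'
from g import *
b,Rt=floorpt(-.018,.03,.09); print(b)
plan(b,Rt,14)
E
```

```text
[0.38319354 0.33745867 0.18419293]
([0.13, -0.76, 0.95], [0.87, -0.14, -0.12])
([0.16, -0.66, 1.02], [0.87, -0.14, -0.12])
([0.18, -0.55, 1.08], [0.87, -0.14, -0.12])
([0.21, -0.43, 1.12], [0.87, -0.14, -0.12])
([0.23, -0.31, 1.16], [0.87, -0.14, -0.12])
([0.25, -0.18, 1.18], [0.87, -0.14, -0.12])
([0.27, -0.05, 1.19], [0.87, -0.14, -0.12])
([0.29, 0.07, 1.18], [0.87, -0.14, -0.12])
([0.31, 0.2, 1.16], [0.87, -0.14, -0.12])
([0.33, 0.32, 1.13], [0.87, -0.14, -0.12])
([0.34, 0.45, 1.09], [0.87, -0.14, -0.12])
([0.35, 0.56, 1.03], [0.87, -0.14, -0.12])
([0.35, 0.67, 0.96], [0.87, -0.14, -0.12])
([0.36, 0.77, 0.88], [0.87, -0.14, -0.12])
```

Request:
{"name": "jog_arm", "arguments": {
  "series": [
    {"slide": [0, -0.7, 0.9], "angular": [0.85, -0.14, -0.12], "gripper": -1},
    {"slide": [0, -0.6, 0.95], "angular": [0.85, -0.14, -0.12], "gripper": -1},
    {"slide": [0, -0.5, 1], "angular": [0.85, -0.14, -0.12], "gripper": -1},
    {"slide": [0, -0.4, 1], "angular": [0.85, -0.14, -0.12], "gripper": -1},
    {"slide": [0, -0.3, 1], "angular": [0.85, -0.14, -0.12], "gripper": -1},
    {"slide": [0, -0.2, 1], "angular": [0.85, -0.14, -0.12], "gripper": -1},
    {"slide": [0, 0, 1], "angular": [0.85, -0.14, -0.12], "gripper": -1},
    {"slide": [0, 0.1, 1], "angular": [0.85, -0.14, -0.12], "gripper": -1}
  ],
  "grip_force": 10
}}

```text
t: 1.9
ee_pos: [0.2909, 0.4798, 0.2326]
eef_rot: [0.33, 0.556, -0.422, 0.636]
wrist_force: [0.3, 0.5, -1.1]
width: 0.0324
```

Run:
```python
from g import *
rep(); b,Rt=floorpt(-.018,.03,.10); print(np.round(observe()['joint_pos'],2))
plan(b,Rt,8)
```

```text
t 1.9 tcp_c [-0.1367  0.1808  0.2326] tip_c [-0.1357  0.178   0.2158] tip h 0.1702 F_c [ 0.2  0.6 -1.1] w 0.032 xtilt [ 0.059 -0.162 -0.985] toolz_c [ 0.597 -0.786  0.164]
[-0.97  0.4  -0.21  1.65  0.18  1.25 -0.8 ]
([0.4, 0.16, 0.98], [0.66, -0.1, -0.1])
([0.41, 0.25, 0.96], [0.66, -0.1, -0.1])
([0.42, 0.33, 0.94], [0.66, -0.1, -0.1])
([0.43, 0.4, 0.9], [0.66, -0.1, -0.1])
([0.43, 0.48, 0.86], [0.66, -0.1, -0.1])
([0.43, 0.55, 0.81], [0.66, -0.1, -0.1])
([0.44, 0.62, 0.76], [0.66, -0.1, -0.1])
([0.44, 0.68, 0.71], [0.66, -0.1, -0.1])
```

Request:
{"name": "jog_arm", "arguments": {
  "series": [
    {"slide": [0.3, 0.15, 0.95], "angular": [0.66, -0.1, -0.1], "gripper": -1},
    {"slide": [0.3, 0.25, 0.95], "angular": [0.66, -0.1, -0.1], "gripper": -1},
    {"slide": [0.3, 0.3, 0.9], "angular": [0.66, -0.1, -0.1], "gripper": -1},
    {"slide": [0.4, 0.4, 0.9], "angular": [0.66, -0.1, -0.1], "gripper": -1},
    {"slide": [0.4, 0.5, 0.85], "angular": [0.66, -0.1, -0.1], "gripper": -1},
    {"slide": [0.4, 0.55, 0.8], "angular": [0.66, -0.1, -0.1], "gripper": -1},
    {"slide": [0.4, 0.6, 0.75], "angular": [0.5, -0.1, -0.1], "gripper": -1},
    {"slide": [0.3, 0.4, 0.3], "angular": [0.3, 0, 0], "gripper": -1},
    {"slide": [0, 0, 0], "angular": [0, 0, 0], "gripper": -1}
  ]
}}

```text
t: 2.8
ee_pos: [0.3793, 0.3525, 0.2019]
eef_rot: [-0.454, -0.401, 0.601, -0.522]
wrist_force: [0.3, -0.1, -0.1]
width: 0.0005
```

Run:
```python
from g import *
rep(); b,Rt=floorpt(-.018,.03,.06); print(np.round(observe()['joint_pos'],2))
plan(b,Rt,4); save('wrist','wrist2.png'); save('side','side2.png',(190,330,200,350),4)
```

```text
t 2.8 tcp_c [-0.0248  0.0735  0.2019] tip_c [-0.0247  0.069   0.1856] tip h 0.1109 F_c [ 0.3 -0.  -0.1] w 0.0 xtilt [ 0.01  -0.267 -0.964] toolz_c [ 0.065 -0.961  0.267]
[-0.87  0.41 -0.04  1.73  0.15  1.25 -1.1 ]
([0.64, 0.07, 0.12], [0.14, -0.02, -0.02])
([0.64, 0.08, 0.11], [0.14, -0.02, -0.02])
([0.64, 0.08, 0.11], [0.14, -0.02, -0.02])
([0.64, 0.08, 0.11], [0.14, -0.02, -0.02])
```

View pics/wrist2.png

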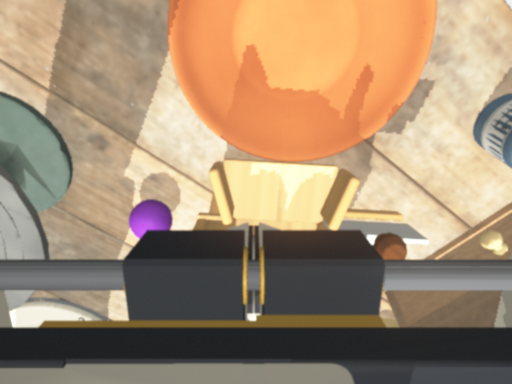

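View pics/side2.png

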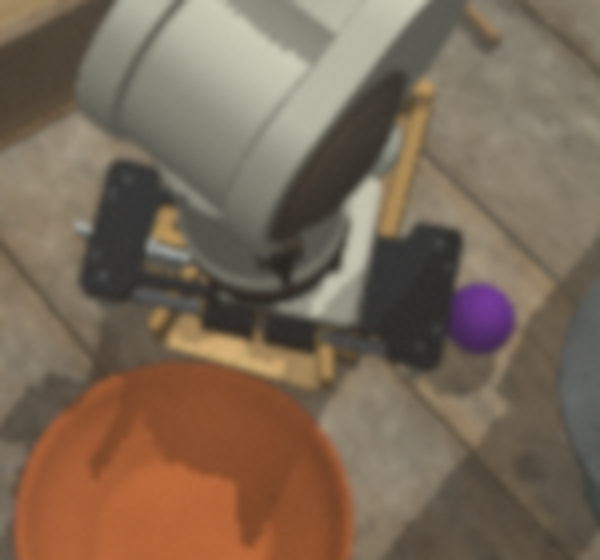

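Run:
```python
from g import *
p=cam('wrist'); T=np.array(p['tool_from_camera']); Ti=np.linalg.inv(T)
for q in [(.017,.019,.0095),(.017,.019,-.0095),(.017,0,-.0095),(-.02,.019,-.0095),(-.045,.019,-.0095)]:
    c=Ti@np.r_[q,1]; print(q,np.round([p['fx']*c[0]/c[2]+p['cx'],p['fy']*c[1]/c[2]+p['cy'],c[2]],3))
im,d=viewer.camera('wrist')
v,u=np.mgrid[200:384:12,120:400:20]
P=np.stack([(u-p['cx'])/p['fx']*d[v,u],(v-p['cy'])/p['fy']*d[v,u],d[v,u],np.ones(u.shape)],-1)@T.T
for i in range(len(v)): print(v[i,0],' '.join('%4d/%4d/%4d'%tuple(1000*P[i,j,:3]) for j in range(u.shape[1])))
```

```text
(0.017, 0.019, 0.0095) [2.85172e+02 2.40620e+02 1.97000e-01]
(0.017, 0.019, -0.0095) [2.86041e+02 2.10580e+02 1.92000e-01]
(0.017, 0, -0.0095) [2.53453e+02 2.10574e+02 1.92000e-01]
(-0.02, 0.019, -0.0095) [2.93626e+02 2.36256e+02 1.56000e-01]
(-0.045, 0.019, -0.0095) [3.01073e+02 2.61462e+02 1.32000e-01]
200  225/-165/  49  224/-140/  48  224/-115/  48  226/ -91/  49  224/ -65/  48   90/ -27/   7  128/ -12/  18  128/   6/  18  128/  24/  18  129/  43/  19  129/  62/  19   99/  72/   9  222/ 131/  48  221/ 156/  47
212  231/-169/  66  188/-128/  51  188/-105/  52  229/ -92/  66  228/ -67/  66  153/ -33/  39  128/ -12/  30  127/   6/  30  128/  25/  30  127/  44/  30  128/  63/  30   91/  71/  17  129/ 101/  31  135/ 122/  33
224  236/-173/  85  182/-127/  64  185/-106/  65  235/ -95/  84  115/ -48/  37  119/ -30/  39  128/ -12/  42   -8/   3/ -11  128/  25/  42  127/  44/  42  126/  63/  41   92/  72/  28  122/  99/  40  126/ 120/  42
236  241/-177/ 104  184/-129/  79  -82/ -25/ -36  -81/ -20/ -36  -82/ -14/ -36  -81/  -9/ -36  -81/  -3/ -36  -23/   2/ -11  -81/   6/ -36  -82/  12/ -3
[... 1929 characters left out ...]
110/  12/ -26 -110/  16/ -26 -109/  21/ -25 -109/  25/ -25
356 -113/ -25/ -25 -113/ -21/ -25 -113/ -17/ -25 -112/ -14/ -25 -113/ -10/ -26 -112/  -6/ -25 -112/  -2/ -25 -112/   1/ -25 -112/   4/ -25 -113/   8/ -26 -111/  12/ -24 -113/  15/ -26 -112/  19/ -25 -112/  23/ -25
368 -114/ -24/ -24 -114/ -21/ -24 -114/ -17/ -24 -116/ -13/ -26 -116/  -9/ -25 -116/  -6/ -26 -116/  -2/ -26 -115/   0/ -25 -116/   4/ -26 -115/   8/ -25 -116/  11/ -26 -115/  15/ -25 -115/  19/ -24 -114/  23/ -24
380 -117/ -23/ -24 -118/ -19/ -25 -118/ -16/ -26 -118/ -12/ -25 -119/  -9/ -26 -118/  -6/ -25 -119/  -2/ -26 -118/   0/ -25 -119/   4/ -27 -118/   7/ -26 -119/  11/ -26 -118/  14/ -26 -115/  19/ -22 -114/  23/ -22
```

Run:
```python
from g import *
im,d=viewer.camera('wrist')
o=cv2.cvtColor(im,cv2.COLOR_RGB2BGR)[190:330,180:330]
cv2.imwrite('pics/w3.png',cv2.resize(o,None,fx=4,fy=4,interpolation=cv2.INTER_NEAREST))
for r in (210,214,218,222,226,230): print(r,np.where(d[r,200:320]<.25)[0]+200)
```

```text
210 []
214 []
218 []
222 [246 247 248 259 260 261]
226 [235 236 237 238 239 240 241 242 243 244 245 246 247 248 249 250 251 252
 253 254 255 256 257 258 259 260 261 262 263 264 265 266 267 268 269 270
 271 272]
230 [200 201 202 203 204 205 206 207 208 209 210 211 212 213 214 215 216 217
 218 219 220 221 222 223 224 225 226 227 228 229 230 231 232 233 234 235
 236 237 238 239 240 241 242 243 244 245 246 247 248 249 250 251 252 253
 254 255 256 257 258 259 260 261 262 263 264 265 266 267 268 269 270 271
 272 273 274 275 276 277 278 279 280 281 282 283 284 285 286 287 288 289
 290 291 292 293 294 295 296 297 298 299 300 301 302 303 304 305 306 307
 308 309 310 311 312 313 314 315 316 317 318 319]
```

View pics/w3.png

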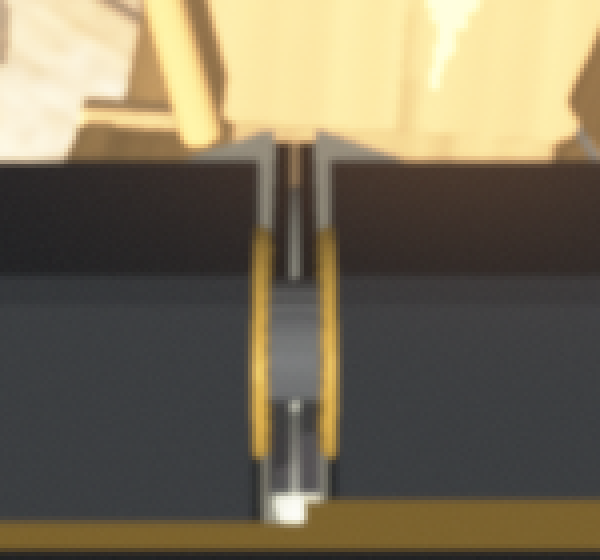

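Run:
```python
from g import *
rep(); b,Rt=floorpt(-.022,.035,.012)
plan(b,Rt,7)
```

```text
t 3.0 tcp_c [-0.0274  0.0762  0.2028] tip_c [-0.0272  0.0717  0.1864] tip h 0.1125 F_c [-0.6 -0.1 -0.1] w 0.001 xtilt [ 0.011 -0.265 -0.964] toolz_c [ 0.071 -0.962  0.265]
([0.72, 0.03, 0.05], [0.08, -0.01, -0.01])
([0.72, 0.03, 0.05], [0.08, -0.01, -0.01])
([0.72, 0.03, 0.05], [0.08, -0.01, -0.01])
([0.72, 0.03, 0.05], [0.08, -0.01, -0.01])
([0.72, 0.03, 0.05], [0.08, -0.01, -0.01])
([0.72, 0.04, 0.04], [0.08, -0.01, -0.01])
([0.72, 0.04, 0.04], [0.08, -0.01, -0.01])
```

Request:
{"name": "jog_arm", "arguments": {
  "series": [
    {"slide": [0.7, 0.03, 0.05], "angular": [0.08, -0.01, -0.01], "gripper": -1},
    {"slide": [0.7, 0.03, 0.05], "angular": [0.08, -0.01, -0.01], "gripper": -1},
    {"slide": [0.7, 0.03, 0.05], "angular": [0.08, -0.01, -0.01], "gripper": -1},
    {"slide": [0.7, 0.03, 0.05], "angular": [0.08, -0.01, -0.01], "gripper": -1},
    {"slide": [0.7, 0.03, 0.05], "angular": [0.08, -0.01, -0.01], "gripper": -1},
    {"slide": [0, 0, 0], "angular": [0, 0, 0], "gripper": -1}
  ]
}}

```text
t: 3.6
ee_pos: [0.3762, 0.3283, 0.1341]
eef_rot: [-0.461, -0.386, 0.614, -0.511]
wrist_force: [-0.5, 0.3, -0.3]
width: 0.0004
```

Run:
```python
from g import *
rep(); b,Rt=floorpt(-.022,.035,.012)
plan(b,Rt,2)
```

```text
t 3.6 tcp_c [-0.023   0.0492  0.1341] tip_c [-0.023   0.0445  0.1178] tip h 0.039 F_c [-0.6  0.2 -0.3] w 0.0 xtilt [ 0.003 -0.276 -0.961] toolz_c [ 0.02  -0.961  0.276]
([0.68, 0.02, -0.03], [0.08, -0.0, -0.01])
([0.68, 0.02, -0.03], [0.08, -0.0, -0.01])
```

Request:
{"name": "jog_arm", "arguments": {
  "series": [
    {"slide": [0.65, 0, 0], "angular": [0.08, 0, 0], "gripper": -1},
    {"slide": [0.65, 0.02, 0], "angular": [0.08, 0, 0], "gripper": -1},
    {"slide": [0, 0, 0.3], "angular": [0, 0, 0], "gripper": -1},
    {"slide": [0, 0, 0.3], "angular": [0, 0, 0], "gripper": -1},
    {"slide": [0, 0, 0], "angular": [0, 0, 0], "gripper": -1}
  ]
}}

```text
t: 4.1
ee_pos: [0.3743, 0.3114, 0.1153]
eef_rot: [-0.468, -0.381, 0.616, -0.507]
wrist_force: [0.6, -0.3, 0.6]
width: 0.0005
```

Run:
```python
from g import *
rep(); save('wrist','w4.png',(150,300,150,350),4);save('side','side4.png',(190,330,200,350),4); save('scene','scene4.png',(110,250,130,290),4);rep()
```

```text
t 4.1 tcp_c [-0.0215  0.0323  0.1153] tip_c [-0.0214  0.0276  0.0989] tip h 0.0162 F_c [ 0.6 -0.1  0.6] w 0.001 xtilt [ 0.005 -0.272 -0.962] toolz_c [ 0.    -0.962  0.272]
t 4.25 tcp_c [-0.0217  0.0336  0.1153] tip_c [-0.0216  0.029   0.0989] tip h 0.0166 F_c [-0.4 -1.   1. ] w 0.0 xtilt [ 0.006 -0.271 -0.963] toolz_c [ 0.001 -0.963  0.271]
```

View pics/side4.png

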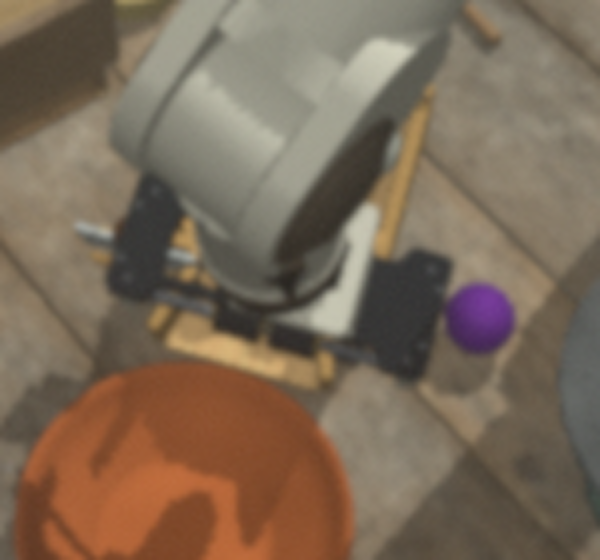

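View pics/scene4.png

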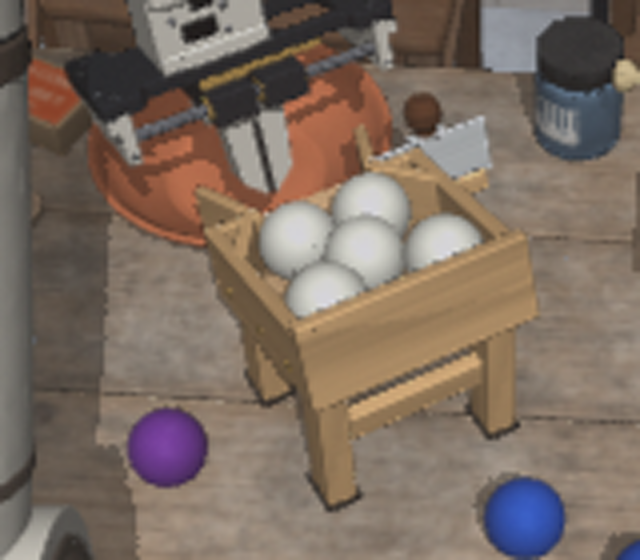

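View pics/w4.png

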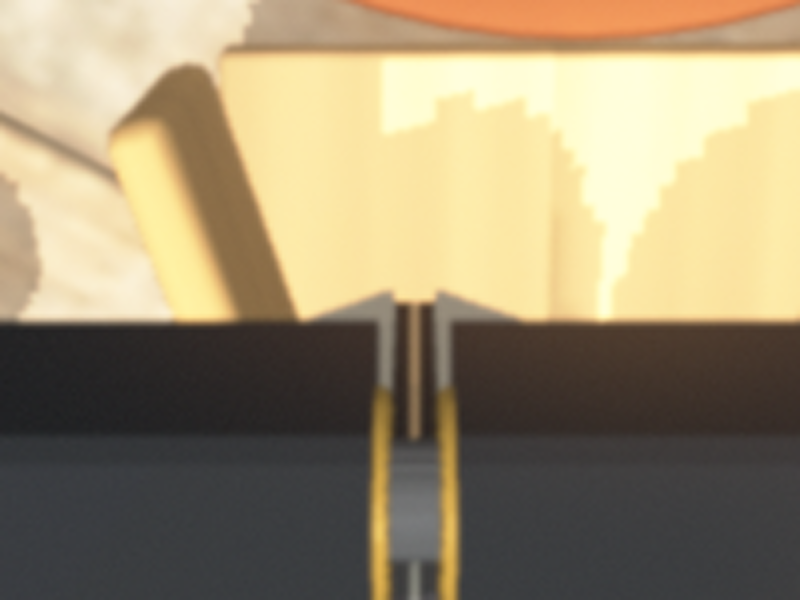

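Request:
{"name": "jog_arm", "arguments": {
  "series": [
    {"slide": [0.1, 0, 0.3], "angular": [0, 0, 0], "gripper": -1},
    {"slide": [0.1, 0, 0.3], "angular": [0, 0, 0], "gripper": -1},
    {"slide": [0, 0, 0.25], "angular": [0, 0, 0], "gripper": -1},
    {"slide": [0, 0, 0.2], "angular": [0, 0, 0], "gripper": -1},
    {"slide": [0, 0, 0.1], "angular": [0, 0, 0], "gripper": -1}
  ]
}}

```text
t: 4.75
ee_pos: [0.3697, 0.2904, 0.1175]
eef_rot: [-0.469, -0.382, 0.615, -0.506]
wrist_force: [0.4, 2.0, 0.7]
width: 0.0001
```

Run:
```python
from g import *
rep()
```

```text
t 4.75 tcp_c [-0.0219  0.0108  0.1175] tip_c [-0.0218  0.0062  0.1011] tip h 0.0124 F_c [-0.   2.   0.7] w 0.0 xtilt [ 0.006 -0.269 -0.963] toolz_c [ 0.001 -0.963  0.269]
```

Request:
{"name": "jog_arm", "arguments": {
  "series": [
    {"slide": [0, 0, 0.12], "angular": [0, 0, 0], "gripper": -1},
    {"slide": [0, 0, 0.12], "angular": [0, 0, 0], "gripper": -1}
  ]
}}

```text
t: 4.95
ee_pos: [0.3694, 0.2873, 0.1191]
eef_rot: [-0.469, -0.382, 0.614, -0.507]
wrist_force: [1.1, 5.3, 3.1]
width: 0.0006
```

Request:
{"name": "jog_arm", "arguments": {
  "series": [
    {"slide": [0, 0, 0.12], "angular": [0, 0, 0], "gripper": -1},
    {"slide": [0, 0, 0.12], "angular": [0, 0, 0], "gripper": -1}
  ]
}}

```text
t: 5.15
ee_pos: [0.3691, 0.2832, 0.1207]
eef_rot: [-0.47, -0.382, 0.614, -0.507]
wrist_force: [1.9, 6.2, 3.6]
width: 0.0004
```

Request:
{"name": "jog_arm", "arguments": {
  "series": [
    {"slide": [0, 0, 0.12], "angular": [0, 0, 0], "gripper": -1},
    {"slide": [0, 0, 0.12], "angular": [0, 0, 0], "gripper": -1}
  ]
}}

```text
t: 5.35
ee_pos: [0.3688, 0.2797, 0.1223]
eef_rot: [-0.471, -0.383, 0.613, -0.507]
wrist_force: [2.4, 8.9, 4.9]
width: 0.0004
```

Request:
{"name": "jog_arm", "arguments": {
  "series": [
    {"slide": [0, 0, 0.12], "angular": [0, 0, 0], "gripper": -1},
    {"slide": [0, 0, 0.12], "angular": [0, 0, 0], "gripper": -1}
  ]
}}

```text
t: 5.55
ee_pos: [0.3685, 0.2755, 0.124]
eef_rot: [-0.471, -0.382, 0.613, -0.507]
wrist_force: [3.4, 7.5, 6.9]
width: 0.0008
```

Run:
```python
from g import *
rep(); save('scene','scene5.png',(110,250,130,290),4)
```

```text
t 5.55 tcp_c [-0.0201 -0.0041  0.124 ] tip_c [-0.0199 -0.0086  0.1076] tip h 0.0145 F_c [1.8 8.  6.9] w 0.001 xtilt [ 0.01  -0.264 -0.965] toolz_c [ 0.002 -0.965  0.264]
```

View pics/scene5.png

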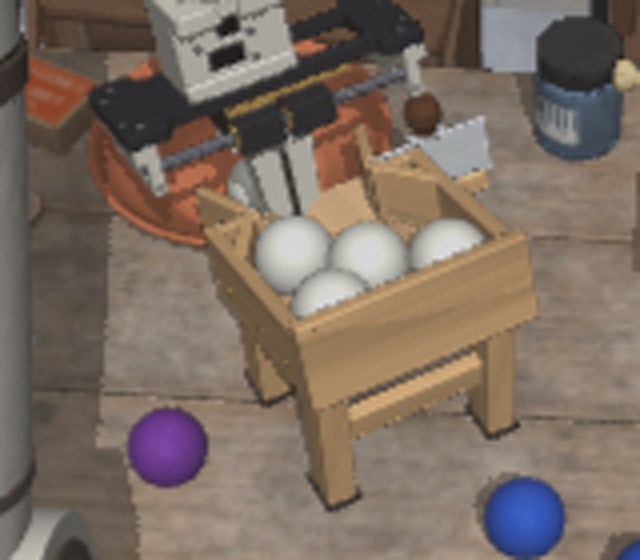

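The right front ball has already run into the dish at (240,185). Four are left, and the force is about 10 N, so I'll lift the pusher.

Request:
{"name": "jog_arm", "arguments": {
  "series": [
    {"slide": [-0.8, 0, 0], "angular": [0, 0, 0], "gripper": -1},
    {"slide": [-1, 0, 0], "angular": [0, 0, 0], "gripper": -1},
    {"slide": [-1, 0, -0.4], "angular": [0, 0, 0], "gripper": -1},
    {"slide": [-0.5, 0, -1], "angular": [0, 0, 0], "gripper": -1},
    {"slide": [0, 0, -1], "angular": [0, 0, 0], "gripper": -1},
    {"slide": [0, 0, 0], "angular": [0, 0, 0], "gripper": -1},
    {"slide": [0, 0, 0], "angular": [0, 0, 0], "gripper": -1}
  ]
}}

```text
t: 6.3
ee_pos: [0.3778, 0.3331, 0.1723]
eef_rot: [-0.467, -0.381, 0.616, -0.507]
wrist_force: [0.2, -1.4, -0.4]
width: 0.0004
```

```bash
cat >> g.py <<'E'
def balls(c='scene'):
    for r in viewer.tip_of('ball_1',c):
        if r['confidence']>.3: print(c,np.round(r['point'],3),'chute',np.round(w2c(r['point']),3),round(r['confidence'],2))
E
python3 - <<'E'
from g import *
rep(); save('scene','scene6.png',(110,250,130,290),4); balls(); rep()
E
```

```text
t 6.3 tcp_c [-0.0224  0.0542  0.1723] tip_c [-0.0223  0.0496  0.156 ] tip h 0.0771 F_c [ 0.5 -1.3 -0.4] w 0.0 xtilt [ 0.005 -0.274 -0.962] toolz_c [ 0.002 -0.962  0.274]
scene [0.418 0.199 0.133] chute [ 0.044 -0.069  0.133] 0.87
scene [0.378 0.067 0.026] chute [ 0.031 -0.207  0.026] 0.81
scene [0.361 0.257 0.12 ] chute [-0.024 -0.023  0.12 ] 0.79
scene [0.241 0.254 0.023] chute [-0.14  -0.051  0.023] 0.77
scene [0.447 0.391 0.038] chute [0.034 0.124 0.038] 0.64
scene [ 0.401 -0.021  0.025] chute [ 0.071 -0.288  0.025] 0.64
scene [0.414 0.359 0.058] chute [0.008 0.087 0.058] 0.58
scene [0.409 0.253 0.121] chute [ 0.024 -0.018  0.121] 0.49
t 6.4 tcp_c [-0.022   0.0538  0.1726] tip_c [-0.022   0.0491  0.1562] tip h 0.0772 F_c [-0.1 -0.4  0.1] w 0.001 xtilt [ 0.005 -0.274 -0.962] toolz_c [ 0.001 -0.962  0.274]
```

View pics/scene6.png

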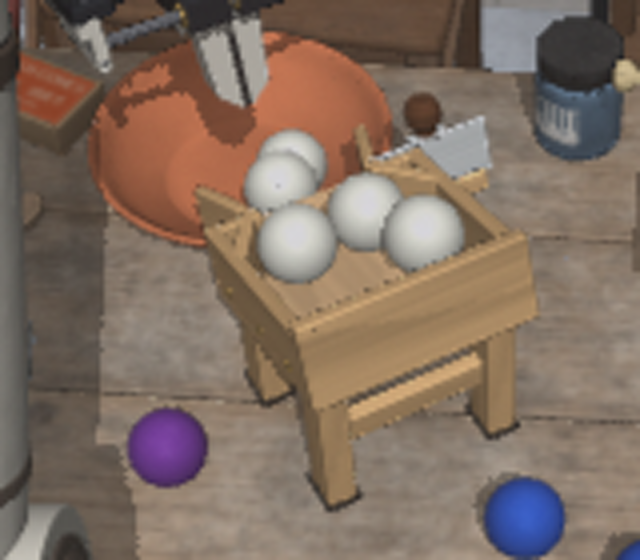

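Two balls are out, at (292,160) and (282,182). Three remain: two jam the throat at (297,243) and (368,212), and one sits behind at (423,232). The left side behind the left ball is empty, so I'll push that one again.

Run:
```python
from g import *
b,Rt=floorpt(-.023,.028,.012)
plan(b,Rt,5); rep()
```

```text
([0.65, -0.01, -0.0], [0.0, -0.0, -0.01])
([0.65, -0.01, -0.0], [0.0, -0.0, -0.01])
([0.65, -0.01, -0.0], [0.0, -0.0, -0.01])
([0.65, -0.01, -0.0], [0.0, -0.0, -0.01])
([0.65, -0.01, -0.0], [0.0, -0.0, -0.01])
t 6.4 tcp_c [-0.022   0.0538  0.1726] tip_c [-0.022   0.0491  0.1562] tip h 0.0772 F_c [-0.1 -0.4  0.1] w 0.001 xtilt [ 0.005 -0.274 -0.962] toolz_c [ 0.001 -0.962  0.274]
```

Request:
{"name": "jog_arm", "arguments": {
  "series": [
    {"slide": [0.65, 0, 0], "angular": [0, 0, 0], "gripper": -1},
    {"slide": [0.65, 0, 0], "angular": [0, 0, 0], "gripper": -1},
    {"slide": [0.65, 0, 0], "angular": [0, 0, 0], "gripper": -1},
    {"slide": [0.65, 0, 0], "angular": [0, 0, 0], "gripper": -1},
    {"slide": [0.65, -0.1, 0], "angular": [0, 0, 0], "gripper": -1},
    {"slide": [0, 0, 0.3], "angular": [0, 0, 0], "gripper": -1},
    {"slide": [0, 0, 0.3], "angular": [0, 0, 0], "gripper": -1},
    {"slide": [0, 0, 0.2], "angular": [0, 0, 0], "gripper": -1},
    {"slide": [0, 0, 0.15], "angular": [0, 0, 0], "gripper": -1}
  ]
}}

```text
t: 7.3
ee_pos: [0.3699, 0.2993, 0.1162]
eef_rot: [-0.468, -0.381, 0.615, -0.507]
wrist_force: [0.4, -0.1, 0.5]
width: 0.0004
```

Run:
```python
from g import *
rep()
```

```text
t 7.3 tcp_c [-0.0234  0.0196  0.1162] tip_c [-0.0233  0.015   0.0998] tip h 0.0136 F_c [ 0.4 -0.1  0.5] w 0.0 xtilt [ 0.006 -0.271 -0.963] toolz_c [ 0.001 -0.963  0.271]
```

Request:
{"name": "jog_arm", "arguments": {
  "series": [
    {"slide": [0, 0, 0.2], "angular": [0, 0, 0], "gripper": -1},
    {"slide": [0, 0, 0.15], "angular": [0, 0, 0], "gripper": -1},
    {"slide": [0, 0, 0.15], "angular": [0, 0, 0], "gripper": -1}
  ]
}}

```text
t: 7.6
ee_pos: [0.3678, 0.2901, 0.1184]
eef_rot: [-0.468, -0.381, 0.615, -0.507]
wrist_force: [0.2, 1.1, 1.3]
width: 0.0004
```

Request:
{"name": "jog_arm", "arguments": {
  "series": [
    {"slide": [0, 0, 0.15], "angular": [0, 0, 0], "gripper": -1},
    {"slide": [0, 0, 0.15], "angular": [0, 0, 0], "gripper": -1}
  ]
}}

```text
t: 7.8
ee_pos: [0.3668, 0.285, 0.1202]
eef_rot: [-0.468, -0.381, 0.615, -0.507]
wrist_force: [0.1, 1.3, 1.2]
width: 0.0005
```

Request:
{"name": "jog_arm", "arguments": {
  "series": [
    {"slide": [0, 0, 0.15], "angular": [0, 0, 0], "gripper": -1},
    {"slide": [0, 0, 0.15], "angular": [0, 0, 0], "gripper": -1}
  ]
}}

```text
t: 8.0
ee_pos: [0.3654, 0.2785, 0.1215]
eef_rot: [-0.468, -0.381, 0.616, -0.507]
wrist_force: [0.6, 1.2, 0.8]
width: 0.0004
```

Run:
```python
from g import *
rep(); save('scene','scene7.png',(110,250,130,290),4)
```

```text
t 8.0 tcp_c [-0.0238 -0.0017  0.1215] tip_c [-0.0237 -0.0063  0.1051] tip h 0.0128 F_c [0.3 1.3 0.8] w 0.0 xtilt [ 0.005 -0.272 -0.962] toolz_c [ 0.001 -0.962  0.272]
```

View pics/scene7.png

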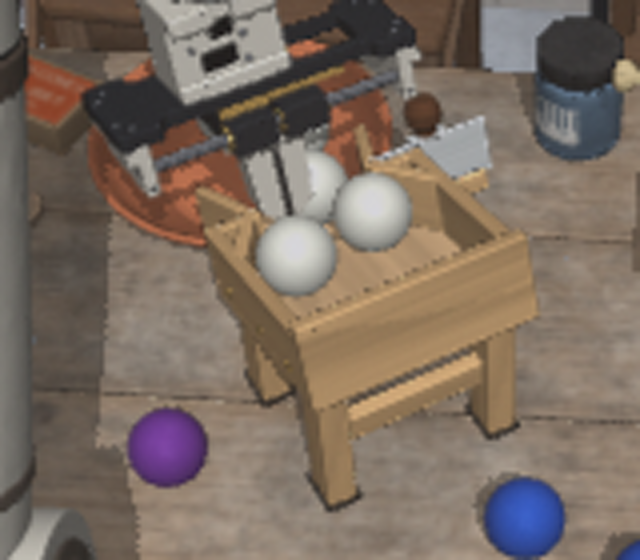

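Three are out or on the way. The third-row ball has moved to (372,212) and is heading for the throat while I hold the left one back at (297,255). I'll keep pushing.

Request:
{"name": "jog_arm", "arguments": {
  "series": [
    {"slide": [0, 0, 0.15], "angular": [0, 0, 0], "gripper": -1},
    {"slide": [0, 0, 0.15], "angular": [0, 0, 0], "gripper": -1},
    {"slide": [0, 0, 0.15], "angular": [0, 0, 0], "gripper": -1}
  ]
}}

```text
t: 8.35
ee_pos: [0.3637, 0.2698, 0.1239]
eef_rot: [-0.468, -0.381, 0.616, -0.507]
wrist_force: [1.3, 1.4, 0.9]
width: 0.0006
```

Run:
```python
from g import *
rep(); save('scene','scene8.png',(110,250,130,290),4); balls()
```

```text
t 8.35 tcp_c [-0.0237 -0.0106  0.1239] tip_c [-0.0236 -0.0152  0.1075] tip h 0.0126 F_c [1.  1.7 0.9] w 0.001 xtilt [ 0.005 -0.272 -0.962] toolz_c [ 0.001 -0.962  0.272]
scene [0.344 0.24  0.127] chute [-0.037 -0.043  0.127] 0.79
scene [ 0.402 -0.02   0.025] chute [ 0.072 -0.287  0.025] 0.74
scene [0.241 0.251 0.02 ] chute [-0.14  -0.053  0.02 ] 0.64
scene [0.396 0.44  0.034] chute [-0.026  0.163  0.034] 0.5
scene [0.394 0.278 0.001] chute [0.004 0.004 0.001] 0.38
```

View pics/scene8.png

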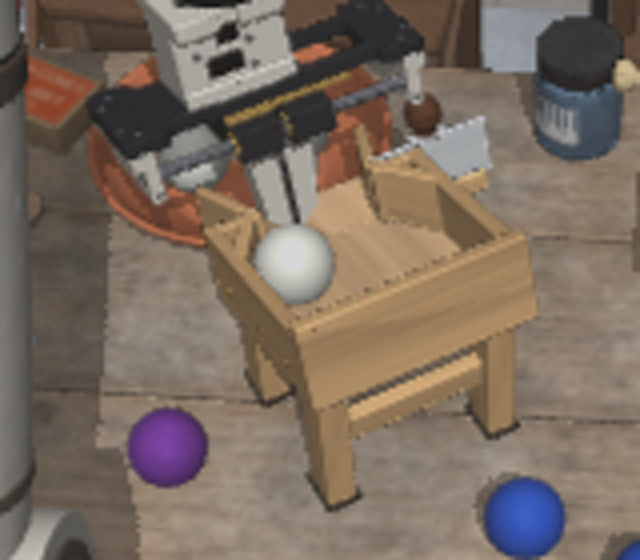

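Only the held ball at (293,262) is left. I'll lift the pusher clear.

Request:
{"name": "jog_arm", "arguments": {
  "series": [
    {"slide": [0, 0, 0], "angular": [0, 0, 0], "gripper": -1},
    {"slide": [0, 0, 0], "angular": [0, 0, 0], "gripper": -1},
    {"slide": [-0.8, 0, 0], "angular": [0, 0, 0], "gripper": -1},
    {"slide": [-1, 0, 0], "angular": [0, 0, 0], "gripper": -1},
    {"slide": [-1, 0, 0], "angular": [0, 0, 0], "gripper": -1},
    {"slide": [-1, 0, 0], "angular": [0, 0, 0], "gripper": -1},
    {"slide": [-1, 0, 0], "angular": [0, 0, 0], "gripper": -1},
    {"slide": [0, 0, 0], "angular": [0, 0, 0], "gripper": -1},
    {"slide": [0, 0, 0], "angular": [0, 0, 0], "gripper": -1},
    {"slide": [0, 0, 0], "angular": [0, 0, 0], "gripper": -1},
    {"slide": [0, 0, 0], "angular": [0, 0, 0], "gripper": -1}
  ]
}}

```text
t: 9.55
ee_pos: [0.3677, 0.2949, 0.2152]
eef_rot: [-0.467, -0.381, 0.617, -0.507]
wrist_force: [-0.1, 0.3, 0.7]
width: 0.0007
```

Run:
```python
from g import *
rep(); save('scene','scene9.png',(110,250,130,290),4); balls(); save('side','side9.png',(190,370,190,350),4); balls('side')
```

```text
t 9.55 tcp_c [-0.0247  0.0148  0.2152] tip_c [-0.0246  0.0101  0.1988] tip h 0.1074 F_c [-0.2  0.3  0.7] w 0.001 xtilt [ 0.004 -0.274 -0.962] toolz_c [ 0.001 -0.962  0.274]
scene [0.468 0.425 0.04 ] chute [0.048 0.162 0.04 ] 0.75
scene [0.394 0.393 0.034] chute [-0.019  0.116  0.034] 0.73
scene [ 0.402 -0.021  0.025] chute [ 0.072 -0.288  0.025] 0.73
scene [0.44  0.385 0.038] chute [0.028 0.117 0.038] 0.68
scene [0.393 0.446 0.034] chute [-0.03   0.167  0.034] 0.66
scene [0.376 0.065 0.025] chute [ 0.029 -0.209  0.025] 0.58
scene [0.438 0.464 0.034] chute [0.01  0.195 0.034] 0.54
scene [0.241 0.249 0.022] chute [-0.14  -0.056  0.022] 0.54
side [0.439 0.46  0.035] chute [0.012 0.191 0.035] 0.83
side [0.472 0.426 0.031] chute [0.051 0.164 0.031] 0.74
side [0.391 0.451 0.037] chute [-0.033  0.172  0.037] 0.67
side [0.44  0.385 0.033] chute [0.028 0.117 0.033] 0.64
side [0.244 0.251 0.025] chute [-0.137 -0.053  0.025] 0.62
side [0.392 0.4   0.033] chute [-0.022  0.123  0.033] 0.57
```

View pics/scene9.png

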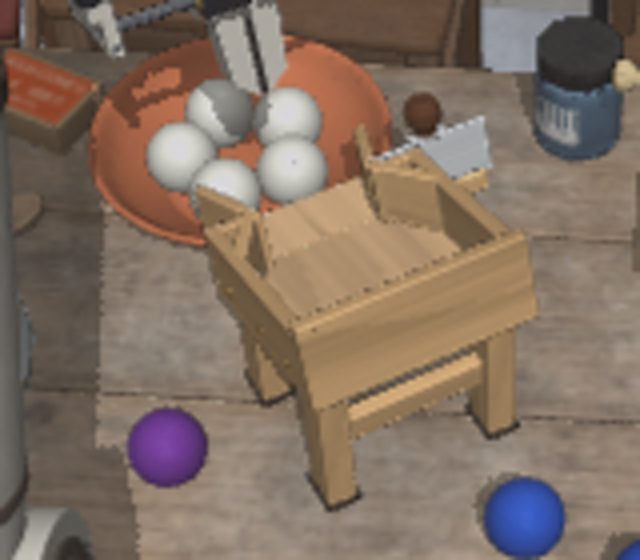

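View pics/side9.png

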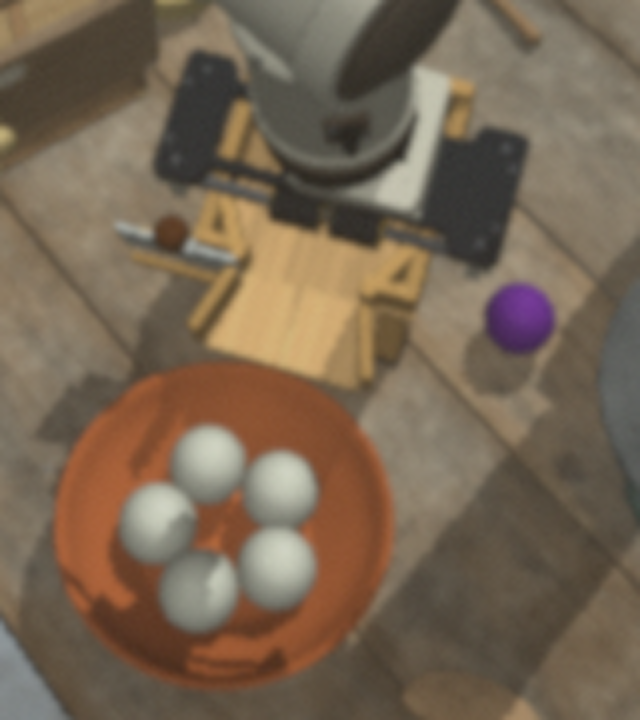

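All five balls are in the dish, within about 50 mm of its middle in both cameras, and the throat is empty. Next is the knob. I'll measure it and check the clearance to the cabinet.

Run:
```python
from g import *
k=[]
for c in ['scene','side']:
    im,d=viewer.camera(c)
    for r in viewer.tip_of('gate_knob',c)[:2]: print(c,np.round(w2c(r['point']),4),round(r['confidence'],2))
    for r in viewer.regions_of('gate_knob',c)[:2]:
        W=cloud(c,d); m=np.array(r['region'])&(d>0); q=w2c(W[m]); print('reg',m.sum(),q.min(0).round(3),q.max(0).round(3),round(r['confidence'],2))
    W=cloud(c,d); q=w2c(W); 
    hsv=cv2.cvtColor(im,cv2.COLOR_RGB2HSV)
    m=(d>0)&(q[...,2]>.125)&(abs(q[...,0]-.085)<.03)&(abs(q[...,1]-.02)<.025)
    qq=q[m]; hi=qq[qq[:,2]>.138]; print('knob pts',len(hi),hi.min(0).round(3),hi.max(0).round(3),hi.mean(0).round(3))
    for x0 in np.arange(.14,.32,.03):
        m=(d>0)&(abs(q[...,0]-x0)<.015)&(abs(q[...,1])<.12); print(round(x0,2), m.sum(), q[m][:,2].max().round(3) if m.any() else None, q[m][np.argmax(q[m][:,2])].round(3) if m.any() else '')
```

```text
reg 300 [ 0.063 -0.021 -0.   ] [0.184 0.148 0.162] 0.85
knob pts 209 [0.055 0.001 0.14 ] [0.098 0.044 0.339] [0.069 0.016 0.26 ]
0.14 319 0.127 [0.126 0.017 0.127]
0.17 658 0.196 [ 0.185 -0.092  0.196]
0.2 902 0.208 [ 0.213 -0.114  0.208]
0.23 1022 0.211 [ 0.244 -0.074  0.211]
0.26 676 0.211 [ 0.251 -0.064  0.211]
0.29 599 0.211 [ 0.281 -0.051  0.211]
side [0.0841 0.0197 0.146 ] 0.44
side [0.0095 0.1938 0.0366] 0.39
reg 188 [ 0.043 -0.054 -0.005] [0.149 0.039 0.155] 0.7
knob pts 160 [0.055 0.013 0.139] [0.094 0.045 0.338] [0.071 0.029 0.247]
0.14 662 0.189 [ 0.152 -0.119  0.189]
0.17 1114 0.193 [ 0.176 -0.086  0.193]
0.2 1376 0.207 [ 0.21  -0.117  0.207]
0.23 1516 0.208 [ 0.237 -0.1    0.208]
0.26 1391 0.208 [ 0.261 -0.082  0.208]
0.29 1516 0.208 [ 0.29  -0.072  0.208]
```

Run:
```python
from g import *
im,d=viewer.camera('side'); q=w2c(cloud('side',d))
for x0 in np.arange(.1,.3,.02):
    for z0 in (.1,.15,.18):
        m=(d>0)&(abs(q[...,0]-x0)<.01)&(q[...,2]>z0)&(q[...,2]<.23)&(abs(q[...,1])<.2); print(round(x0,2),z0,m.sum(), q[m][:,1].max().round(3) if m.any() else None,end=' | ')
    print()
b,Rt=floorpt(.125,.004,.10); plan(b,Rt,9); rep()
```

```text
0.1 0.1 25 0.035 | 0.1 0.15 5 0.03 | 0.1 0.18 0 None | 
0.12 0.1 18 0.023 | 0.12 0.15 0 None | 0.12 0.18 0 None | 
0.14 0.1 20 -0.124 | 0.14 0.15 9 -0.124 | 0.14 0.18 3 -0.126 | 
0.16 0.1 249 -0.096 | 0.16 0.15 147 -0.096 | 0.16 0.18 75 -0.099 | 
0.18 0.1 382 -0.069 | 0.18 0.15 279 -0.069 | 0.18 0.18 168 -0.074 | 
0.2 0.1 471 -0.001 | 0.2 0.15 326 -0.043 | 0.2 0.18 236 -0.043 | 
0.22 0.1 584 0.006 | 0.22 0.15 395 0.003 | 0.22 0.18 313 -0.022 | 
0.24 0.1 677 0.009 | 0.24 0.15 463 0.008 | 0.24 0.18 388 0.005 | 
0.26 0.1 726 0.034 | 0.26 0.15 521 0.033 | 0.26 0.18 437 0.031 | 
0.28 0.1 815 0.06 | 0.28 0.15 590 0.059 | 0.28 0.18 506 0.057 | 
([0.05, 0.83, -0.13], [0.0, -0.0, -0.0])
([0.05, 0.83, -0.13], [0.0, -0.0, -0.0])
([0.05, 0.83, -0.13], [0.0, -0.0, -0.0])
([0.05, 0.83, -0.13], [0.0, -0.0, -0.0])
([0.05, 0.83, -0.13], [0.0, -0.0, -0.0])
([0.05, 0.83, -0.13], [0.0, -0.0, -0.0])
([0.05, 0.83, -0.13], [0.0, -0.0, -0.0])
([0.05, 0.83, -0.13], [0.0, -0.0, -0.0])
([0.05, 0.83, -0.13], [0.0, -0.0, -0.0])
t 10.1 tcp_c [-0.0243  0.0158  0.2162] tip_c [-0.0242  0.0112  0.1999] tip h 0.1087 F_c [-1.5  1.   0.3] w 0.0 xtilt [ 0.005 -0.272 -0.962] toolz_c [ 0.001 -0.962  0.272]
```

Request:
{"name": "jog_arm", "arguments": {
  "series": [
    {"slide": [0, 0.8, -0.14], "angular": [0, 0, 0], "gripper": -1},
    {"slide": [0, 0.8, -0.14], "angular": [0, 0, 0], "gripper": -1},
    {"slide": [0, 0.8, -0.14], "angular": [0, 0, 0], "gripper": -1},
    {"slide": [0, 0.8, -0.14], "angular": [0, 0, 0], "gripper": -1},
    {"slide": [0, 0.8, -0.14], "angular": [0, 0, 0], "gripper": -1},
    {"slide": [0, 0.8, -0.14], "angular": [0, 0, 0], "gripper": -1},
    {"slide": [0, 0.8, -0.14], "angular": [0, 0, 0], "gripper": -1},
    {"slide": [0, 0.8, -0.14], "angular": [0, 0, 0], "gripper": -1},
    {"slide": [0, 0.5, -0.1], "angular": [0, 0, 0], "gripper": -1},
    {"slide": [0, 0, 0], "angular": [0, 0, 0], "gripper": -1}
  ]
}}

```text
t: 11.1
ee_pos: [0.51, 0.2909, 0.2097]
eef_rot: [-0.468, -0.38, 0.616, -0.506]
wrist_force: [-0.9, 0.6, -0.2]
width: 0.0005
```

Run:
```python
from g import *
rep(); save('wrist','w10.png',(150,300,150,350),4); save('side','side10.png',(190,330,190,350),4); save('scene','scene10.png',(90,230,170,330),4)
b,Rt=floorpt(.114,.005,.05); plan(b,Rt,5)
```

```text
t 11.1 tcp_c [0.1155 0.0391 0.2097] tip_c [0.1156 0.0345 0.1934] tip h 0.1089 F_c [-1.   0.4 -0.2] w 0.0 xtilt [ 0.005 -0.273 -0.962] toolz_c [-0.001 -0.962  0.273]
([0.59, 0.01, 0.0], [0.0, -0.01, -0.01])
([0.59, 0.01, 0.0], [0.0, -0.01, -0.01])
([0.59, 0.01, 0.0], [0.0, -0.01, -0.01])
([0.59, 0.01, -0.0], [0.0, -0.01, -0.01])
([0.59, 0.01, -0.0], [0.0, -0.01, -0.01])
```

View pics/w10.png

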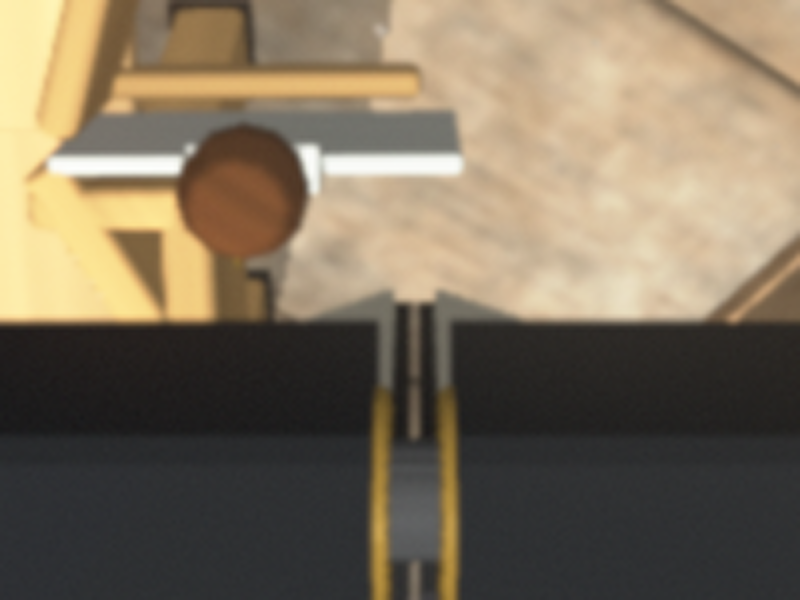

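View pics/scene10.png

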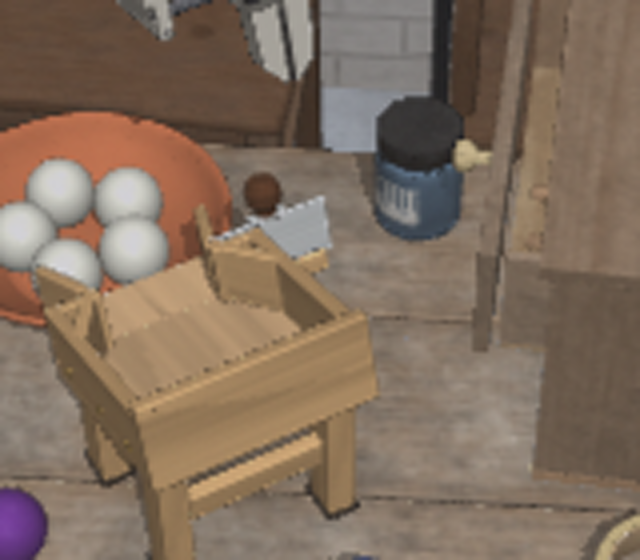

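View pics/side10.png

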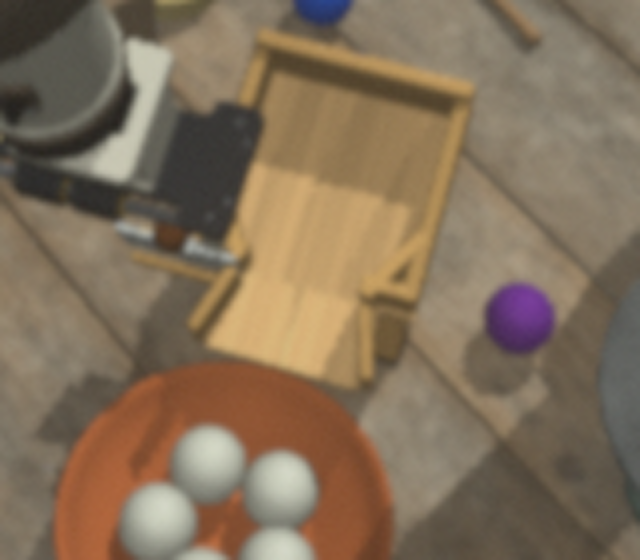

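Run:
```python
from g import *
s,Rm,p0=st(); p=cam('wrist'); T=np.array(p['tool_from_camera'])
im,d=viewer.camera('wrist'); hsv=cv2.cvtColor(im,cv2.COLOR_RGB2HSV)
v,u=np.mgrid[:384,:512]
P=np.stack([(u-p['cx'])/p['fx']*d,(v-p['cy'])/p['fy']*d,d,np.ones(d.shape)],-1)@T.T
m=np.zeros(d.shape,bool); m[180:216,194:228]=1
m&=(d<.27)&(d>.1)&(hsv[...,1]>100)&(hsv[...,2]<150)
q=P[m][:,:3]; print(m.sum(),q.min(0).round(4),q.max(0).round(4),q.mean(0).round(4))
W=q@Rm.T+p0; c=w2c(W); print(c.min(0).round(4),c.max(0).round(4))
h=(c[:,2]-(.09-.288*c[:,1]))*.961; print(h.min().round(4),h.max().round(4))
```

```text
776 [ 0.0554 -0.0481 -0.014 ] [ 0.0922 -0.0187  0.019 ] [ 0.0592 -0.0286 -0.0038]
[ 0.0653 -0.0025  0.122 ] [0.0945 0.0358 0.1574]
0.0339 0.0708
```

Knob measured from the wrist picture at (211,199): 31 mm to tool −y, in line in z, and its top 71 mm above the floor, which matches the description. I'll go down beside it.

Request:
{"name": "jog_arm", "arguments": {
  "series": [
    {"slide": [0.6, 0, 0], "angular": [0, 0, 0], "gripper": -1},
    {"slide": [0.6, 0, 0], "angular": [0, 0, 0], "gripper": -1},
    {"slide": [0.6, 0, 0], "angular": [0, 0, 0], "gripper": -1},
    {"slide": [0.6, 0, 0], "angular": [0, 0, 0], "gripper": -1},
    {"slide": [0.45, 0, 0], "angular": [0, 0, 0], "gripper": -1},
    {"slide": [0, 0, 0], "angular": [0, 0, 0], "gripper": -1}
  ]
}}

```text
t: 11.9
ee_pos: [0.5045, 0.2752, 0.1535]
eef_rot: [-0.466, -0.381, 0.617, -0.507]
wrist_force: [-0.6, 0.1, -0.8]
width: 0.0004
```

Run:
```python
from g import *
rep(); save('wrist','w11.png',(150,300,150,350),4);  save('scene','scene11.png',(90,230,170,330),4); rep()
```

```text
t 11.9 tcp_c [0.1132 0.0227 0.1535] tip_c [0.1133 0.018  0.1372] tip h 0.0503 F_c [-0.6 -0.  -0.8] w 0.0 xtilt [ 0.003 -0.275 -0.962] toolz_c [ 0.001 -0.962  0.275]
t 12.0 tcp_c [0.114  0.0241 0.1552] tip_c [0.114  0.0195 0.1388] tip h 0.0523 F_c [-0.7  0.4  0.9] w 0.0 xtilt [ 0.005 -0.272 -0.962] toolz_c [ 0.001 -0.962  0.272]
```

View pics/w11.png

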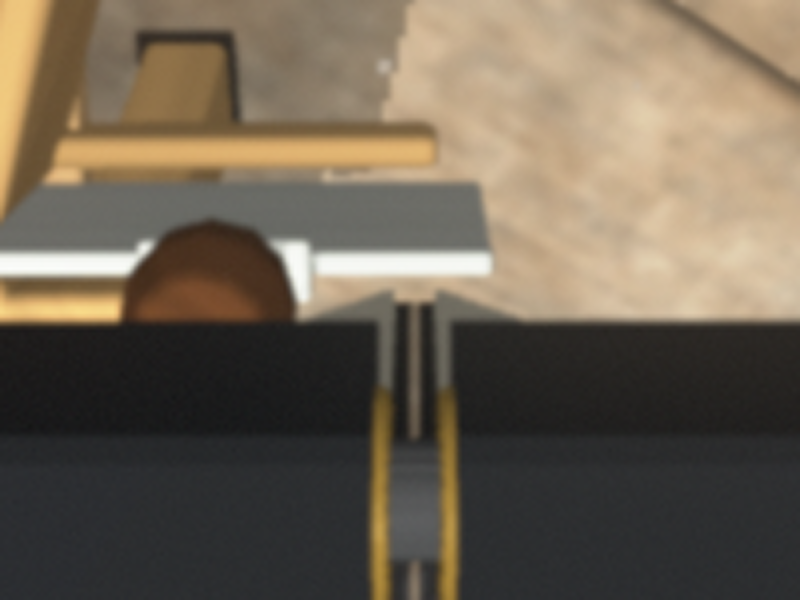

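View pics/scene11.png

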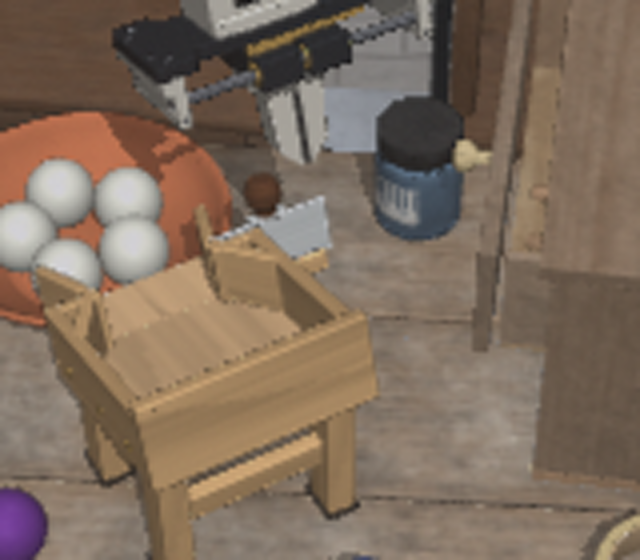

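Run:
```python
from g import *
p=cam('scene'); A=Rcw(p)
def pr(w):
    c=A.T@(np.array(w)-p['eye']); return np.round([p['fx']*c[0]/c[2]+p['cx'],p['fy']*c[1]/c[2]+p['cy']],1)
s,Rm,p0=st()
f=lambda uv:((uv-np.array([170,90]))*4).round()
for z in(-.0095,.0095): print('tip',f(pr(p0+Rm@[.017,0,z])))
print('knob',f(pr(c2w([.0845,.02,.147])))); print('throat', f(pr(c2w([0,0,.09]))),'plate end top',f(pr(c2w([.127,.005,.128]))))
im,d=viewer.camera('scene')
W=cloud('scene',d); 
for (a,b) in [(305,150),(295,120),(262,192),(325,215)]:
    u,v=170+a//4,90+b//4; c=w2c(W[v,u]); print((a,b),c.round(4), (c-w2c(p0)).round(4))
```

```text
tip [296. 180.]
tip [309. 192.]
knob [261. 192.]
throat [161. 321.] plate end top [331. 205.]
(305, 150) [0.1166 0.0206 0.1698] [ 0.0026 -0.0035  0.0146]
(295, 120) [0.1089 0.0212 0.1962] [-0.0051 -0.003   0.041 ]
(262, 192) [0.0817 0.0153 0.1521] [-0.0322 -0.0088 -0.0031]
(325, 215) [0.1262 0.0128 0.1156] [ 0.0123 -0.0113 -0.0396]
```

Run:
```python
from g import *
im,d=viewer.camera('scene'); W=w2c(cloud('scene',d)); s,Rm,p0=st(); rep()
for v in range(118,142):
    print(v,[tuple((W[v,u]*1000).astype(int)) for u in range(240,253,2)])
cv2.imwrite('pics/s12.png',cv2.resize(cv2.cvtColor(im,cv2.COLOR_RGB2BGR)[100:160,210:290],None,fx=9,fy=9,interpolation=cv2.INTER_NEAREST))
```

```text
t 12.1 tcp_c [0.1142 0.0247 0.1558] tip_c [0.1143 0.0201 0.1395] tip h 0.0531 F_c [ 0.2  0.5 -0.4] w 0.001 xtilt [ 0.006 -0.271 -0.963] toolz_c [ 0.001 -0.963  0.271]
118 [(np.int64(102), np.int64(23), np.int64(203)), (np.int64(108), np.int64(25), np.int64(199)), (np.int64(113), np.int64(25), np.int64(197)), (np.int64(119), np.int64(25), np.int64(194)), (np.int64(124), np.int64(24), np.int64(193)), (np.int64(130), np.int64(23), np.int64(191)), (np.int64(673), np.int64(1009), np.int64(-797))]
119 [(np.int64(102), np.int64(24), np.int64(200)), (np.int64(109), np.int64(26), np.int64(195)), (np.int64(113), np.int64(24), np.int64(194)), (np.int64(117), np.int64(20), np.int64(196)), (np.int64(125), np.int64(25), np.int64(188)), (np.int64(129), np.int64(22), np.int64(189)), (np.int64(672), np.int64(1008), np.int64(-803))]
120 [(np.int64(100), np.int64(21), np.int64(199)), (np.int64(106), np.int64(21), np.int64(197)), (np.int64(113), np.int64(24), np.int64(191)), (np.int64(117), np.int64(21), np.int64(192)), (np.int64(122), np.int64(20), np.int64(190)), (np.int64(129), np.int64(21), np.int64
[... 6167 characters left out ...]
4(130)), (np.int64(192), np.int64(129), np.int64(2))]
140 [(np.int64(158), np.int64(141), np.int64(3)), (np.int64(163), np.int64(137), np.int64(5)), (np.int64(169), np.int64(135), np.int64(3)), (np.int64(113), np.int64(15), np.int64(129)), (np.int64(119), np.int64(16), np.int64(126)), (np.int64(123), np.int64(13), np.int64(127)), (np.int64(192), np.int64(128), np.int64(0))]
141 [(np.int64(97), np.int64(18), np.int64(131)), (np.int64(163), np.int64(137), np.int64(0)), (np.int64(107), np.int64(15), np.int64(129)), (np.int64(112), np.int64(14), np.int64(127)), (np.int64(119), np.int64(16), np.int64(122)), (np.int64(124), np.int64(15), np.int64(121)), (np.int64(187), np.int64(120), np.int64(3))]
```

View pics/s12.png

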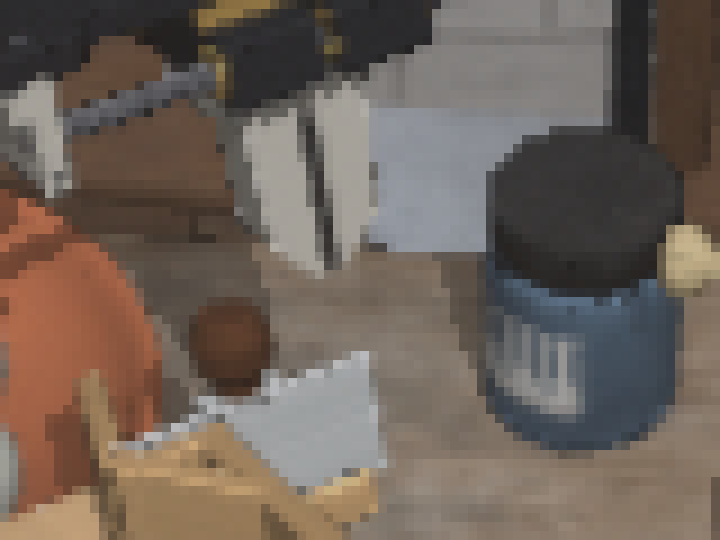

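Run:
```python
from g import *
print(robot.tip_reach)
im=cv2.imread('pics/wrist0.png')
cv2.imwrite('pics/w0c.png',cv2.resize(im[200:300,60:180],None,fx=5,fy=5,interpolation=cv2.INTER_NEAREST))
```

```text
0.017
```

View pics/w0c.png

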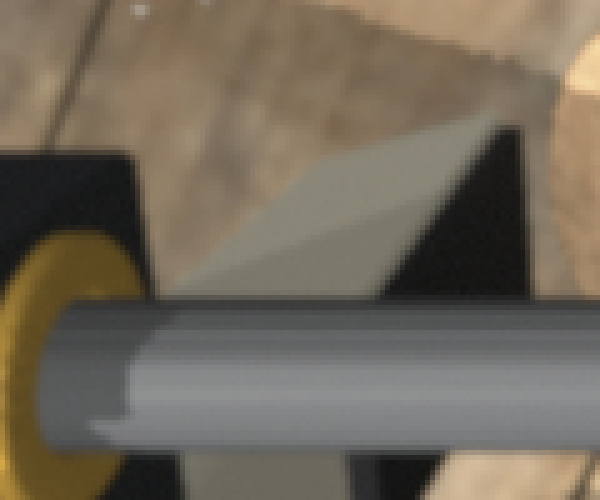

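Two cameras agree that the visible fingertips end about 7 mm behind the TCP, not 17 mm ahead of it. They are therefore about 77 mm above the floor, just over the knob's top. The upward force share during the ball pushes fits that too. I'll go down slowly and watch the force.

Request:
{"name": "jog_arm", "arguments": {
  "series": [
    {"slide": [0.25, 0, 0], "angular": [0, 0, 0], "gripper": -1},
    {"slide": [0.15, 0, 0], "angular": [0, 0, 0], "gripper": -1},
    {"slide": [0.1, 0, 0], "angular": [0, 0, 0], "gripper": -1}
  ]
}}

```text
t: 12.4
ee_pos: [0.5048, 0.2737, 0.1454]
eef_rot: [-0.468, -0.381, 0.616, -0.507]
wrist_force: [-0.2, 1.2, -0.4]
width: 0.0005
```

Request:
{"name": "jog_arm", "arguments": {
  "series": [
    {"slide": [0.1, 0, 0], "angular": [0, 0, 0], "gripper": -1},
    {"slide": [0.1, 0, 0], "angular": [0, 0, 0], "gripper": -1}
  ]
}}

```text
t: 12.6
ee_pos: [0.5047, 0.2727, 0.1417]
eef_rot: [-0.468, -0.381, 0.616, -0.507]
wrist_force: [0.6, 0.7, 0.2]
width: 0.0007
```

Request:
{"name": "jog_arm", "arguments": {
  "series": [
    {"slide": [0.1, 0, 0], "angular": [0, 0, 0], "gripper": -1},
    {"slide": [0.1, 0, 0], "angular": [0, 0, 0], "gripper": -1}
  ]
}}

```text
t: 12.8
ee_pos: [0.5046, 0.2717, 0.1379]
eef_rot: [-0.468, -0.381, 0.616, -0.507]
wrist_force: [-0.7, 0.7, 0.1]
width: 0.0005
```

Request:
{"name": "jog_arm", "arguments": {
  "series": [
    {"slide": [0.1, 0, 0], "angular": [0, 0, 0], "gripper": -1},
    {"slide": [0.1, 0, 0], "angular": [0, 0, 0], "gripper": -1}
  ]
}}

```text
t: 13.0
ee_pos: [0.5044, 0.2706, 0.134]
eef_rot: [-0.468, -0.381, 0.616, -0.507]
wrist_force: [-0.5, 0.4, -0.5]
width: 0.0005
```

Run:
```python
from g import *
rep(); im,d=viewer.camera('scene'); cv2.imwrite('pics/s13.png',cv2.resize(cv2.cvtColor(im,cv2.COLOR_RGB2BGR)[100:160,210:290],None,fx=9,fy=9,interpolation=cv2.INTER_NEAREST))
```

```text
t 13.0 tcp_c [0.1141 0.0181 0.134 ] tip_c [0.1141 0.0135 0.1176] tip h 0.0303 F_c [-0.6  0.3 -0.5] w 0.0 xtilt [ 0.005 -0.272 -0.962] toolz_c [ 0.001 -0.962  0.272]
```

View pics/s13.png

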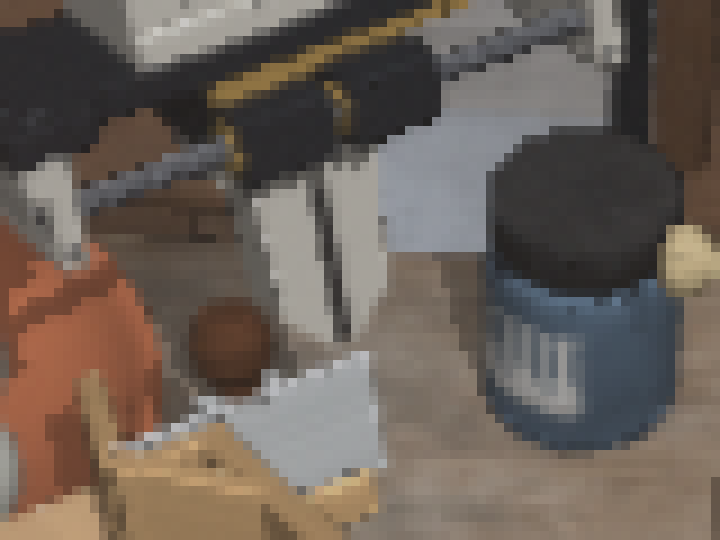

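There was no contact where a tip 17 mm ahead of the TCP would have pressed 10 mm into the plate. So the visible tip, now beside the knob at s13 (345,335), is the real one. I'll lower 4 mm more and push −x.

Request:
{"name": "jog_arm", "arguments": {
  "series": [
    {"slide": [0.1, 0, 0], "angular": [0, 0, 0], "gripper": -1},
    {"slide": [0.1, -0.2, 0], "angular": [0, 0, 0], "gripper": -1},
    {"slide": [0, -0.2, 0], "angular": [0, 0, 0], "gripper": -1},
    {"slide": [0, -0.15, 0], "angular": [0, 0, 0], "gripper": -1},
    {"slide": [0, -0.15, 0], "angular": [0, 0, 0], "gripper": -1}
  ]
}}

```text
t: 13.55
ee_pos: [0.4907, 0.2724, 0.1306]
eef_rot: [-0.468, -0.381, 0.616, -0.507]
wrist_force: [3.0, -0.8, 3.2]
width: 0.0007
```

Request:
{"name": "jog_arm", "arguments": {
  "series": [
    {"slide": [0, -0.2, 0], "angular": [0, 0, 0], "gripper": -1},
    {"slide": [0, -0.2, 0], "angular": [0, 0, 0], "gripper": -1},
    {"slide": [0, -0.2, 0], "angular": [0, 0, 0], "gripper": -1}
  ]
}}

```text
t: 13.85
ee_pos: [0.4786, 0.2749, 0.1305]
eef_rot: [-0.468, -0.381, 0.616, -0.507]
wrist_force: [3.0, -0.8, 4.7]
width: 0.0007
```

Run:
```python
from g import *
rep(); im,d=viewer.camera('scene'); cv2.imwrite('pics/s14.png',cv2.resize(cv2.cvtColor(im,cv2.COLOR_RGB2BGR)[100:160,210:290],None,fx=9,fy=9,interpolation=cv2.INTER_NEAREST))
```

```text
t 13.85 tcp_c [0.0879 0.0172 0.1305] tip_c [0.088  0.0126 0.1142] tip h 0.0267 F_c [ 3.1 -0.1  4.7] w 0.001 xtilt [ 0.006 -0.272 -0.962] toolz_c [ 0.001 -0.962  0.272]
```

View pics/s14.png

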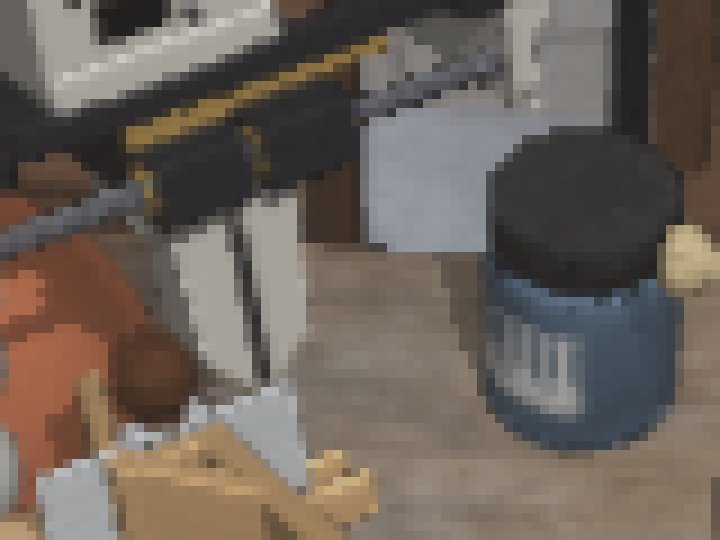

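The shutter slides under about 3 N, so I'll carry on.

Request:
{"name": "jog_arm", "arguments": {
  "series": [
    {"slide": [0, -0.2, 0], "angular": [0, 0, 0], "gripper": -1},
    {"slide": [0, -0.2, 0], "angular": [0, 0, 0], "gripper": -1},
    {"slide": [0, -0.2, 0], "angular": [0, 0, 0], "gripper": -1},
    {"slide": [0, -0.2, 0], "angular": [0, 0, 0], "gripper": -1},
    {"slide": [0, -0.2, 0], "angular": [0, 0, 0], "gripper": -1}
  ]
}}

```text
t: 14.4
ee_pos: [0.4589, 0.2788, 0.1303]
eef_rot: [-0.468, -0.381, 0.616, -0.507]
wrist_force: [2.8, -0.2, 5.0]
width: 0.0003
```

Request:
{"name": "jog_arm", "arguments": {
  "series": [
    {"slide": [0, -0.2, 0], "angular": [0, 0, 0], "gripper": -1},
    {"slide": [0, -0.2, 0], "angular": [0, 0, 0], "gripper": -1},
    {"slide": [0, -0.2, 0], "angular": [0, 0, 0], "gripper": -1},
    {"slide": [0, -0.2, 0], "angular": [0, 0, 0], "gripper": -1}
  ]
}}

```text
t: 14.8
ee_pos: [0.4432, 0.282, 0.1303]
eef_rot: [-0.468, -0.381, 0.616, -0.507]
wrist_force: [3.4, -1.0, 5.2]
width: 0.0004
```

Run:
```python
from g import *
rep(); im,d=viewer.camera('scene'); cv2.imwrite('pics/s15.png',cv2.resize(cv2.cvtColor(im,cv2.COLOR_RGB2BGR)[100:170,180:270],None,fx=8,fy=8,interpolation=cv2.INTER_NEAREST))
```

```text
t 14.8 tcp_c [0.0519 0.0171 0.1303] tip_c [0.0519 0.0125 0.114 ] tip h 0.0265 F_c [ 3.5 -0.3  5.2] w 0.0 xtilt [ 0.005 -0.272 -0.962] toolz_c [ 0.001 -0.962  0.272]
```

View pics/s15.png

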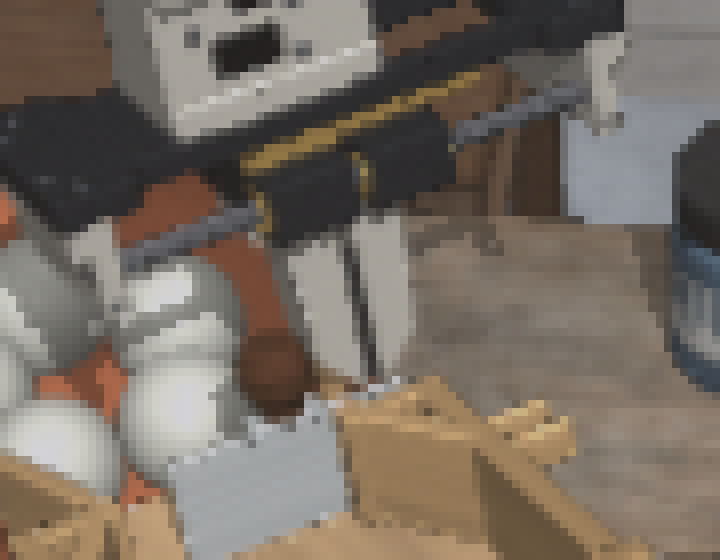

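Request:
{"name": "jog_arm", "arguments": {
  "series": [
    {"slide": [0, -0.2, 0], "angular": [0, 0, 0], "gripper": -1},
    {"slide": [0, -0.2, 0], "angular": [0, 0, 0], "gripper": -1},
    {"slide": [0, -0.2, 0], "angular": [0, 0, 0], "gripper": -1},
    {"slide": [0, -0.2, 0], "angular": [0, 0, 0], "gripper": -1}
  ]
}}

```text
t: 15.25
ee_pos: [0.4274, 0.2851, 0.1302]
eef_rot: [-0.468, -0.381, 0.616, -0.507]
wrist_force: [3.1, 0.3, 6.6]
width: 0.0004
```

Request:
{"name": "jog_arm", "arguments": {
  "series": [
    {"slide": [0, -0.12, 0], "angular": [0, 0, 0], "gripper": -1},
    {"slide": [0, -0.12, 0], "angular": [0, 0, 0], "gripper": -1},
    {"slide": [0, -0.12, 0], "angular": [0, 0, 0], "gripper": -1}
  ]
}}

```text
t: 15.55
ee_pos: [0.4203, 0.2865, 0.1301]
eef_rot: [-0.468, -0.381, 0.616, -0.507]
wrist_force: [4.1, 0.2, 7.2]
width: 0.0004
```

Run:
```python
from g import *
rep(); im,d=viewer.camera('scene'); cv2.imwrite('pics/s16.png',cv2.resize(cv2.cvtColor(im,cv2.COLOR_RGB2BGR)[100:170,180:270],None,fx=8,fy=8,interpolation=cv2.INTER_NEAREST))
for r in viewer.tip_of('gate_knob','scene')[:2]: print(w2c(r['point']).round(4),r['confidence'])
```

```text
t 15.55 tcp_c [0.0285 0.017  0.1301] tip_c [0.0286 0.0124 0.1138] tip h 0.0263 F_c [4.  1.  7.2] w 0.0 xtilt [ 0.005 -0.272 -0.962] toolz_c [ 0.002 -0.962  0.272]
[-0.0007  0.0227  0.1474] 0.91
```

View pics/s16.png

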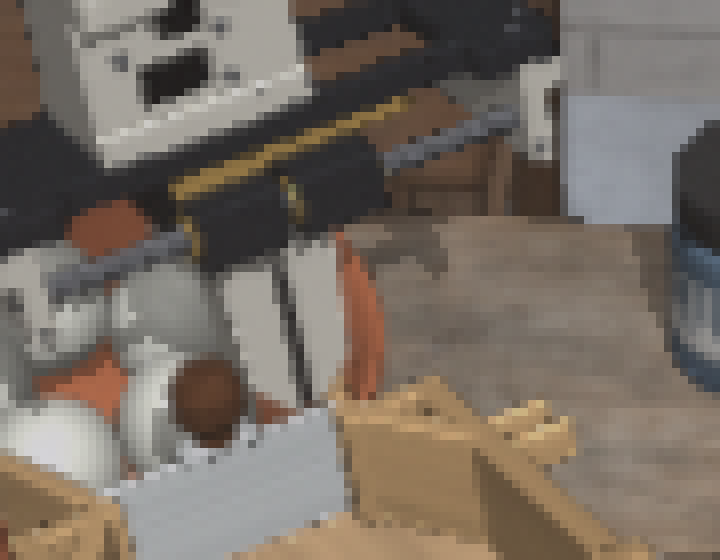

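Request:
{"name": "jog_arm", "arguments": {
  "series": [
    {"slide": [0, -0.1, 0], "angular": [0, 0, 0], "gripper": -1},
    {"slide": [0, -0.1, 0], "angular": [0, 0, 0], "gripper": -1}
  ]
}}

```text
t: 15.85
ee_pos: [0.4199, 0.2867, 0.1305]
eef_rot: [-0.47, -0.38, 0.614, -0.508]
wrist_force: [14.4, -2.1, 1.7]
width: 0.0003
```

Request:
{"name": "jog_arm", "arguments": {
  "series": [
    {"slide": [0, -0.1, 0], "angular": [0, 0, 0], "gripper": -1}
  ]
}}

```text
t: 15.95
ee_pos: [0.4198, 0.2867, 0.1307]
eef_rot: [-0.471, -0.379, 0.614, -0.508]
wrist_force: [18.4, -2.5, 0.4]
width: 0.0002
```

Request:
{"name": "jog_arm", "arguments": {
  "series": [
    {"slide": [0, -0.1, 0], "angular": [0, 0, 0], "gripper": -1}
  ]
}}

```text
t: 16.05
ee_pos: [0.4196, 0.2867, 0.1308]
eef_rot: [-0.472, -0.378, 0.613, -0.508]
wrist_force: [22.5, -3.8, -2.0]
width: 0.0009
```

The wrist read 22 N against the stop, because I queued two steps without looking at the force between them. I'm backing off at once.

Request:
{"name": "jog_arm", "arguments": {
  "series": [
    {"slide": [0, 0.5, 0], "angular": [0, 0, 0], "gripper": -1},
    {"slide": [0, 0.5, 0], "angular": [0, 0, 0], "gripper": -1},
    {"slide": [0, 0.3, 0], "angular": [0, 0, 0], "gripper": -1}
  ]
}}

```text
t: 16.35
ee_pos: [0.4374, 0.2823, 0.1292]
eef_rot: [-0.467, -0.381, 0.617, -0.506]
wrist_force: [0.5, 0.0, -0.6]
width: 0.0006
```

Run:
```python
from g import *
rep(); im,d=viewer.camera('scene'); cv2.imwrite('pics/s17.png',cv2.resize(cv2.cvtColor(im,cv2.COLOR_RGB2BGR)[100:170,180:270],None,fx=8,fy=8,interpolation=cv2.INTER_NEAREST))
for r in viewer.tip_of('gate_knob','scene')[:2]: print(w2c(r['point']).round(4),r['confidence'])
```

```text
t 16.35 tcp_c [0.0461 0.0163 0.1292] tip_c [0.0462 0.0117 0.1128] tip h 0.0252 F_c [ 0.5  0.1 -0.6] w 0.001 xtilt [ 0.003 -0.273 -0.962] toolz_c [ 0.002 -0.962  0.273]
[-0.0007  0.0222  0.1486] 0.93
```

View pics/s17.png

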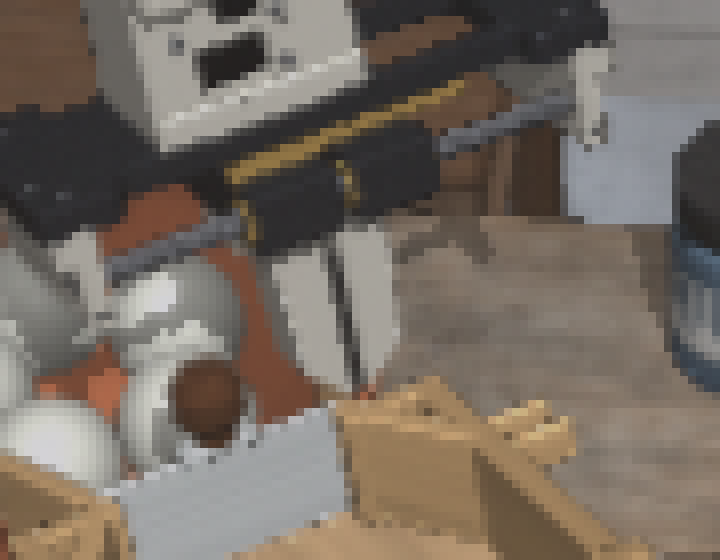

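The knob is at x ≈ −0.7 mm, so the shutter is against its stop. I'll lift away and do the last check.

Request:
{"name": "jog_arm", "arguments": {
  "series": [
    {"slide": [-0.6, 0, 0], "angular": [0, 0, 0], "gripper": -1},
    {"slide": [-1, 0, 0], "angular": [0, 0, 0], "gripper": -1},
    {"slide": [-1, 0, 0], "angular": [0, 0, 0], "gripper": -1},
    {"slide": [-1, 0, 0], "angular": [0, 0, 0], "gripper": -1},
    {"slide": [-1, 0, 0], "angular": [0, 0, 0], "gripper": -1},
    {"slide": [-1, 0, 0], "angular": [0, 0, 0], "gripper": -1},
    {"slide": [0, 0, 0], "angular": [0, 0, 0], "gripper": -1},
    {"slide": [0, 0, 0], "angular": [0, 0, 0], "gripper": -1},
    {"slide": [0, 0, 0], "angular": [0, 0, 0], "gripper": -1}
  ]
}}

```text
t: 17.35
ee_pos: [0.443, 0.3122, 0.237]
eef_rot: [-0.467, -0.381, 0.616, -0.507]
wrist_force: [0.4, -0.4, 0.5]
width: 0.0005
```

Run:
```python
from g import *
rep(); save('scene','scene18.png',(80,230,120,320),4)
for c in ('scene','side'):
    balls(c)
    for r in viewer.tip_of('gate_knob',c)[:1]: print('knob',w2c(r['point']).round(4),r['confidence'])
    for l in ('dish','bisque_cup','green_tumbler','blue_jar'):
        for r in viewer.tip_of(l,c)[:1]: print(c,l,np.round(r['point'],3),round(r['confidence'],2))
```

```text
t 17.35 tcp_c [0.0456 0.0467 0.237 ] tip_c [0.0457 0.0421 0.2207] tip h 0.1372 F_c [ 0.5 -0.3  0.5] w 0.001 xtilt [ 0.004 -0.273 -0.962] toolz_c [ 0.002 -0.962  0.273]
scene [0.24  0.252 0.023] chute [-0.141 -0.053  0.023] 0.76
scene [0.393 0.396 0.032] chute [-0.02   0.118  0.032] 0.67
scene [0.437 0.464 0.034] chute [0.01  0.194 0.034] 0.65
scene [0.475 0.43  0.042] chute [0.053 0.168 0.042] 0.64
scene [0.374 0.063 0.023] chute [ 0.028 -0.212  0.023] 0.57
scene [0.392 0.445 0.035] chute [-0.031  0.167  0.035] 0.48
scene [0.441 0.384 0.036] chute [0.029 0.116 0.036] 0.45
knob [0.0006 0.0243 0.149 ] 0.72
scene dish [ 0.424  0.423 -0.001] 0.74
scene bisque_cup [ 0.44  -0.119 -0.   ] 0.77
scene green_tumbler [ 0.365 -0.204  0.   ] 0.97
scene blue_jar [0.637 0.31  0.002] 0.61
side [0.392 0.448 0.032] chute [-0.031  0.169  0.032] 0.88
side [0.437 0.385 0.035] chute [0.025 0.116 0.035] 0.8
side [ 0.406 -0.018  0.026] chute [ 0.075 -0.284  0.026] 0.7
side [0.391 0.397 0.035] chute [-0.022  0.12   0.035] 0.69
side [0.471 0.425 0.036] chute [0.051 0.163 0.036] 0.54
side [0.437 0.462 0.035] chute [0.01  0.193 0.035] 0.53
side [0.245 0.252 0.026] chute [-0.137 -0.051  0.026] 0.5
knob [0.0871 0.0201 0.1468] 0.43
side dish [0.427 0.427 0.   ] 0.66
side bisque_cup [ 0.446 -0.113  0.002] 0.79
side green_tumbler [ 0.363 -0.208  0.002] 0.76
side blue_jar [ 0.642  0.31  -0.   ] 0.69
```

View pics/scene18.png

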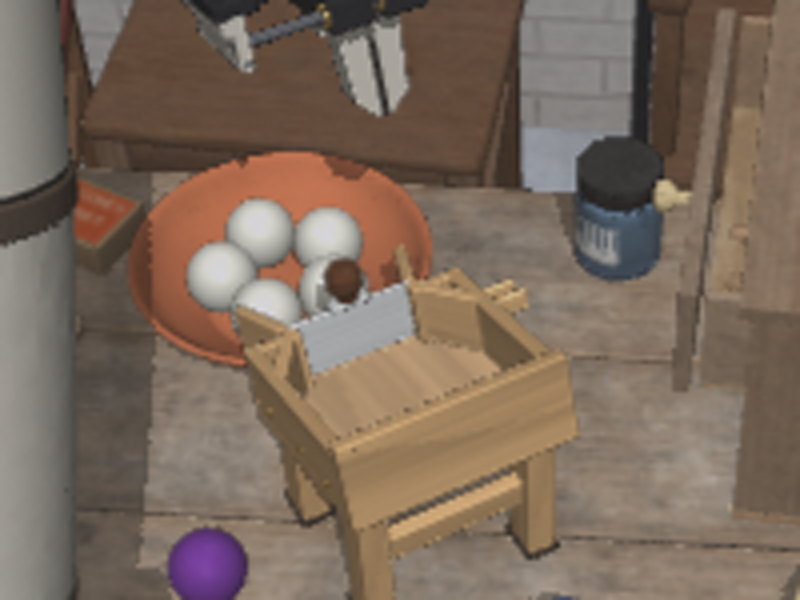

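The scene camera shows the shutter across the throat. The side detector's knob report (x = 0.087, confidence 0.43) disagrees, so I'll look there.

Run:
```python
from g import *
save('side','side19.png',(190,330,190,350),4)
```

```text
(no output)
```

View pics/side19.png

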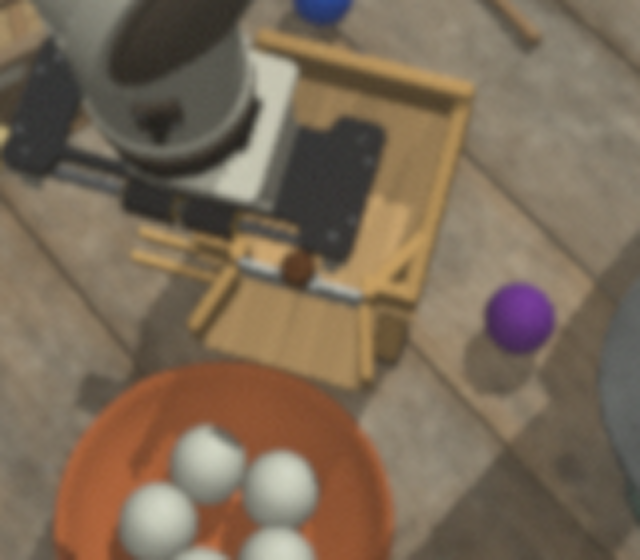

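The side picture shows the knob at (297,268) in the middle of the throat, with the plate spanning it. The 0.087 report was false. Handing in.

Run:
```python
from g import *
print(robot.hand_in())
```

```text
the job is handed in; nothing more can be done
None
```

The job is handed in, but **it may have failed on force: I pushed the shutter too hard at its stop.** The limit on the chute and shutter is 20 N. I sent two more closing steps without reading the force in between. The wrist sensor then showed about 14, 18 and 22.5 N before I backed off, and about 23 N counting all three axes. The sensor is noisy by about 1 N and no verdict was reported, so I can't say which way it was judged.

**What I did:**
- **Balls:** I pushed the left front ball uphill twice with the closed fingers, at about 11 N and then about 2 N by the wrist sensor. All five balls ran into the dish and none was lifted out.
- **Shutter:** I then pushed it home by its knob. It slid at about 3–4 N along its travel until it met the stop.

**Last checks:**
- **Balls:** both cameras show all five balls in the dish, within about 55 mm of its middle and about 35 mm above the table.
- **Shutter:** the scene camera puts the knob at x = −0.7 to +0.6 mm, which is home to within the detector's 4 mm accuracy. The plate also stopped moving as the force rose.
- **Pots and dish:** the dish and the blue jar read within 5 mm of where they started. The cup and tumbler were only measured at the end, but the arm never went near them.
- **Robot:** it stands clear of everything, with no force on the wrist, at 17–18 s of the 72 s allowed.

**Readings that disagreed:**
- **Knob position:** the side camera's detector reported the knob still at 0.087 m with low confidence. Its picture shows the knob in the middle of the throat, so I took that report as false.
- **Fingertips:** they end about 7 mm behind the TCP in the pictures, not 17 mm ahead as stated. I noticed this only at the knob, so the ball pushes touched the balls higher up than I had planned.

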